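# Unfold the carton spout and fill the jar

### The arm

A 7-joint arm with a two-finger parallel gripper is mounted at the origin on the work surface. World frame = base frame: x ahead of the robot, y to its left, z up, the work surface at z = 0. Lengths are in m, angles in rad, forces in N, time in s.
With the tool pointing down it reaches from about 0.35 to 0.9 m from the base axis. Payload 8.1 kg.
Tool frame: the origin (TCP) lies at the very end of the fingers, on their centre line; the grasp point (between the pads) lies robot.pinch_z behind it (robot.pinch_z is the distance from the TCP to the grasp point, in m); z points along the fingers, x is the direction in which the jaws open and shut, and the axes are right-handed (so a half turn about z gives the same grasp; the last joint's range is limited). The gripper opens to 85 mm and grips with 20 to 120 N. Pads are 22 mm wide; open, the fingers measure 114 mm over their backs; the gripper's body (76 mm by 85 mm) begins 54 mm behind the grasp point. The pads swing forward as they close: fully open they stand 13 mm farther back than shut.
Start: joints at [-1.349, 0.434, 0.025, 1.573, -0.012, 1.134, -0.075], TCP at [0.199, 0.592, 0.231] pointing down, gripper open.
Joint ranges: [-2.62, 2.62], [-0.44, 2.09], [-1.27, 1.32], [0.08, 2.57], [-1.32, 4.46], [0.12, 2], [-2.74, 2.74]. Speed limits (rad/s): [2.22, 2.22, 3.01, 3.01, 3.14, 3.14, 3.14].

### API

Orientations are given as a unit quaternion [w, x, y, z].
In Python, from rig import sense, imaging, robot gives the robot as it stands.
- The arm moves only by the tool jog_arm, never from a script. Its argument "steps" is a list that holds one entry, the list of rows, each a list of 7 numbers: the shift along the world's x, y, z in cm, then the turn, a rotation vector about the world's x, y, z in degrees, then the closure in counts, from 0 (fully open) to 255 (shut). A call has 1 to 8 rows; each row shifts and turns the commanded pose from where the row before left it; what a row does not reach is not made up. A row lasts 1/12 s, in which the tool goes at most 41.7 mm and 7.16 degrees, less where a joint would pass 70% of its speed; a pose out of reach is approached as far as the arm can. A call with a gripper value outside its range is refused whole. The fingers move at their own pace and stop on an object; "squeeze" is the grip in N (left out, the last holds). Time passes only in rows, so rows that do not move let the fingers close. It gives the time, the measured TCP pose, the force and the opening at its end, in the units of the state.
- sense(): the state, without advancing time (a new reading comes with each control period).
- imaging.read_camera(name): name is "side" or "top"; returns a dict with "color" (384x512x3 uint8, red, green, blue), "depth" (384x512 float32, m along the optical axis (not along the pixel's ray), 0 where there is no reading), "camera_matrix" (3x3 intrinsics, pixels), "R" (3x3) and "t" (3): a world point X has camera coordinates R X + t. Camera axes: x right, y down, z forward; pixel columns grow to the right and rows downward; lengths in m; the calibration is good to about 2 mm. A picture is of the moment at which its call begins.
- robot.close_job(): hands the job in, once; it reports no verdict.
The state is a dict: "t": time; "joint_pos": joint angles; "qvel": joint speeds; "joint_torque": joint torques, N m; "ee_pos": TCP position; "orientation": TCP orientation; "force": force on the tool from outside, world axes, zero at the start; "moment": the same for the moment, N m; "grip_width": finger opening in m.
Only numpy, scipy, OpenCV 4.12 (cv2) and the standard library are available. Lean on these libraries where they do the work, as an engineer would, in place of code of your own. Each camera call takes 0.05 s, during which the arm holds its last target.

### The job

Take the small carton off the cart's raised upper tier, lay it down flat (blue panel up) on the lower tier and let go, then fold its spout all the way out by the red tongue. Then take the carton again, pour all five blue ceramic balls through the spout into the glass jar, and lay the empty carton back flat on the lower tier, blue panel up and spout still out. Leave the jar standing about where it is and do not disturb the spray bottle, brush, bucket and scraper.

Things in the scene. Friction and masses are not known exactly. Their poses are not given: they have to be found in the camera images.
- carton: Brown carton lying flat, 160 long (x) x 58 wide (y) x 52 high (z) mm, 0.16 to 0.3 kg plus five 10 g balls; blue panel on its roof. Origin: centre of its underside; +x to the spout end, z up. Firm 3 mm walls; grip it across the 58 mm. Its +x end is closed only by the folded spout. It starts on the upper tier, spout end 15 to 40 mm short of the guard rail, too close for the spout to open there.
- spout (a joint): Spout hinge angle, rad: 0 folded (panel upright, closing the +x end), 1.05 fully out (end stop). Fully out it is a chute rising outwards 30 degrees above the level, so the balls stay in while the carton lies level; they run out once the nose tips down over 30 degrees, and 50 to 55 empties it. It stays where it is left (friction 0.08 N m, about 1.3 N at the tongue).
- spout_hinge (a point): The spout's hinge line, along the carton's y axis, at carton x = +83, z = 3 mm; opening swings the panel's top outwards (+x) and down. The white panel is 56 wide, 48 mm long from the hinge, with 23 mm high cheeks on both sides (folded inside the carton). Axes turn with the spout: z along the panel away from the hinge, x outwards.
- spout_tab (a point): Middle of the red tongue continuing the spout panel, 65 mm from the hinge: 22 wide (carton y) x 5 thick x 30 mm long; its end, the lip of the chute, is 78 mm from the hinge. Folded, it stands upright above the carton's spout end, 51 to 81 mm above the underside, so it can be pinched across its 22 mm, or hooked from behind, over the roof.
- jar: Clear glass jar, open top, 110 mm outer diameter, 90 mm high, mouth 96 mm wide, wall 4 mm, floor 6 mm, 0.4 kg, standing loose on the lower tier. Origin: centre of its underside, z up.
- ball1_center (a point): Centre of blue ball 1 of 5 (glazed ceramic, slippery, 20 mm, 10 g, rolls freely), at first inside the carton
- ball2_center (a point): Centre of blue ball 2 of 5 (glazed ceramic, slippery, 20 mm, 10 g, rolls freely), at first inside the carton
- ball3_center (a point): Centre of blue ball 3 of 5 (glazed ceramic, slippery, 20 mm, 10 g, rolls freely), at first inside the carton
- ball4_center (a point): Centre of blue ball 4 of 5 (glazed ceramic, slippery, 20 mm, 10 g, rolls freely), at first inside the carton
- ball5_center (a point): Centre of blue ball 5 of 5 (glazed ceramic, slippery, 20 mm, 10 g, rolls freely), at first inside the carton
- tier: Raised upper tier of the cart, fixed: chrome deck 320 (x) x 360 (y) mm with its top 100 mm above the lower tier, on four corner legs. Origin: below its centre at lower tier level. A guard rail runs along y at its x = +150 mm, its top 45 mm above the deck; no rail on the other sides. It may stand to the left or right of the robot. The lower tier is the large metal work surface, at height 0.
- spray: Bystander: green spray bottle standing on the upper tier, 66 mm diameter, 180 mm high; the head with nozzle reaches 51 mm from the axis towards its -x. Origin: centre of its underside. It stands about 120 to 145 mm beside the carton, on either side.
- brush: Bystander: bamboo brush lying on the upper tier, 180 mm long (x from -100 to +80), 46 wide, 32 high. Origin: underside, where handle and head meet.
- bucket: Bystander: white plastic bucket standing on the lower tier, 190 mm diameter at the rim (150 at the foot), 160 mm high, wire handle folded down to 110 mm from the axis on its -x side. Origin: centre of its underside.
- scraper: Bystander: scraper lying flat on the lower tier, 158 mm long (x from -100 to +58), orange blade 85 wide, 16 mm high. Origin: underside, where handle and blade meet.
Things that resemble listed ones, but are neither listed nor needed, are in the scene too. There is more than one size of the carton; the one meant has the size given above. Of the things that look like the jar, take the one that is farthest from the robot's base at the start.

How it is judged:
By the outcome, as a careful person would: the job done as asked, in the order asked, and still so for the second after the job is handed in, with the robot touching nothing.
It also fails if it takes over 72 s, if anything falls off the work surface, if the arm or the gripper's body presses on something with over 40 N, if the wrist force passes 120 N, or if a joint passes its speed limit or range.

## Working session

There is one attempt and no reset: what is moved stays moved. The work goes in short steps, Python scripts to look and compute and a tool call to move; the robot and the scene stay as the last step left them, time stands still between calls to the robot, and variables do not carry over. Pictures are saved under pics/ and viewed, and the job is handed in when it is done.

Besides the shell and the picture viewer there is one more tool, called as a command line: name --argument value ..., lists and objects as JSON in quotes. jog_arm: Moves the arm, as the interface text tells. Its arguments: {"type":"object","properties":{"steps":{"type":"array"},"squeeze":{"type":"number"}},"required":["steps"]}

```bash
ls; mkdir -p pics
cat > h.py <<'E'
import numpy as np, cv2
from rig import sense, imaging, robot
def cam(n):
    c=imaging.read_camera(n); return c
def save(c,name,box=None,scale=1):
    im=c["color"][:,:,::-1]
    if box: x0,y0,x1,y1=box; im=im[y0:y1,x0:x1]
    if scale!=1: im=cv2.resize(im,None,fx=scale,fy=scale,interpolation=cv2.INTER_CUBIC)
    cv2.imwrite("pics/"+name,im)
def pt(c,u,v,d=None):
    K=c["camera_matrix"]; 
    if d is None:
        d=c["depth"][int(v),int(u)]
    p=np.array([(u-K[0,2])/K[0,0]*d,(v-K[1,2])/K[1,1]*d,d])
    return c["R"].T@(p-c["t"])
def cloud(c):
    K=c["camera_matrix"];d=c["depth"];v,u=np.mgrid[:d.shape[0],:d.shape[1]]
    P=np.stack([(u-K[0,2])/K[0,0]*d,(v-K[1,2])/K[1,1]*d,d],-1)
    P=(P-c["t"])@c["R"]; P[d==0]=np.nan; return P
def proj(c,X):
    q=c["R"]@np.asarray(X)+c["t"]; q=c["camera_matrix"]@q; return q[:2]/q[2]
E
python3 - <<'E'
from h import *
import pickle
s=sense();print(s, robot.pinch_z)
d={}
for n in("side","top"):
    c=cam(n);d[n]=c;save(c,n+"0.png",scale=1.5);print(n,-c["R"].T@c["t"],c["camera_matrix"])
pickle.dump(d,open("c0.pkl","wb"))
E
```

```text
pics
{'t': 0.0, 'joint_pos': array([-1.3485951 ,  0.4352595 ,  0.02494694,  1.57408769, -0.01158334,
        1.13402493, -0.07511304]), 'qvel': array([ 3.54652969e-05,  2.01073734e-03,  7.89058961e-04,  1.17861278e-03,
       -1.24625599e-03,  1.42974145e-03,  1.55416370e-03]), 'joint_torque': array([-1.98812686e-04, -6.70461559e+01,  1.02527115e+00, -3.16222751e+01,
        1.55374449e-02,  1.21218516e-02,  3.51840959e-05]), 'ee_pos': array([0.19933197, 0.5918206 , 0.23050664]), 'orientation': array([ 5.36806961e-04,  8.12148043e-01,  5.83450845e-01, -6.16451814e-04]), 'force': array([-0.22094874,  0.57110293,  0.24693134]), 'moment': array([0.01019906, 0.0207823 , 0.01823611]), 'grip_width': 0.08563949978987444} 0.0187
side [-0.03586234 -0.76140538  1.26844513] [[395.53167338   0.         252.79479376]
 [  0.         395.53167338 191.20057953]
 [  0.           0.           1.        ]]
top [0.2741951  0.00838903 1.87355498] [[460.19011401   0.         251.53022745]
 [  0.         460.19011401 192.55891135]
 [  0.           0.           1.        ]]
```

View pics/side0.png

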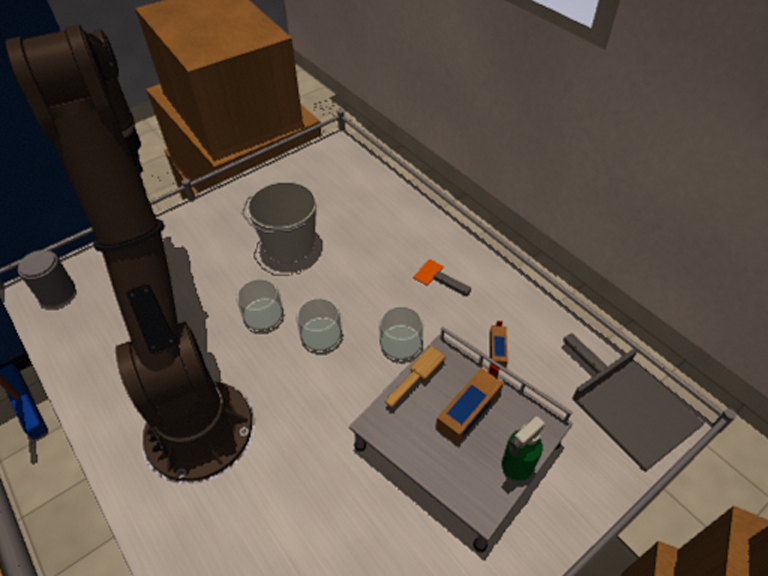

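View pics/top0.png

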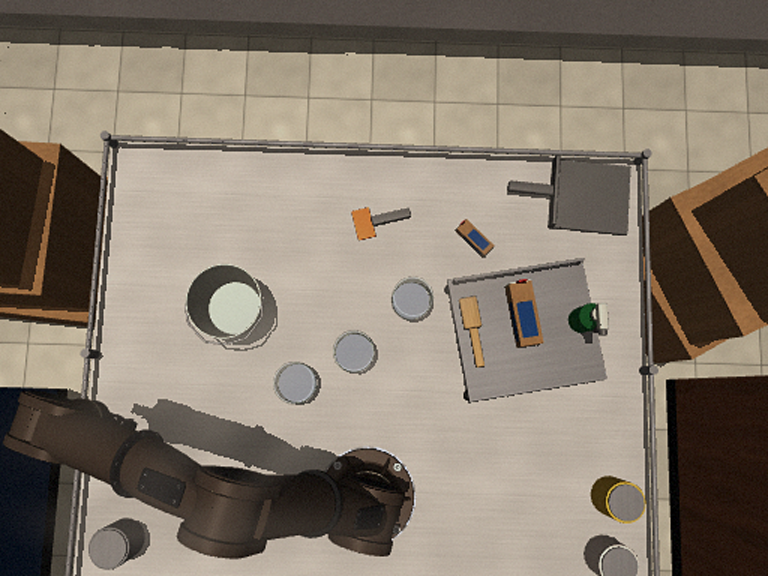

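The carton candidates, in the top picture at 1.5x, are the one on the tier (525,313) and a smaller one on the lower tier (475,238). The jar candidates are (412,299), (355,351) and (297,383). Next I measure all of them.

Run:
```python
from h import *
import pickle
d=pickle.load(open("c0.pkl","rb"))
c=d["top"];P=cloud(c)
np.set_printoptions(precision=4,suppress=True)
for n,(u,v) in dict(carton=(350,205),carton2=(317,158),jarA=(275,199),jarB=(237,234),jarC=(198,255),tier=(330,250),bucket=(157,206),scr=(242,149),brush=(314,208),spray=(388,213)).items():
    print(n,P[v,u],np.hypot(*P[v,u][:2]))
save(c,"topcrop.png",(280,120,430,290),4); save(d["side"],"sidecrop.png",(220,190,400,370),4)
# carton roof mask: height 0.14..0.165 near
def rect(m,name):
    q=P[m][:,:2]; r=cv2.minAreaRect((q*1000).astype(np.float32)); print(name,m.sum(),r, cv2.boxPoints(r).round().tolist(), np.median(P[m][:,2]))
z=P[:,:,2]
sub=np.zeros_like(z,bool); sub[180:236,335:368]=1
rect(sub&(z>.14)&(z<.165),"roof")
sub[:]=0; sub[140:175,300:332]=1
rect(sub&(z>.015)&(z<.08),"decoy")
sub[:]=0; sub[170:270,295:410]=1
rect(sub&(z>.09)&(z<.11),"deck")
for n,(u,v,w) in dict(A=(275,199,22),B=(237,234,22),C=(198,255,22)).items():
    sub[:]=0; sub[v-w:v+w,u-w:u+w]=1
    m=sub&(z>.07)&(z<.1)&(P[:,:,0]<.62); 
    if m.sum()>5: rect(m,"jar"+n)
```

```text
carton [ 0.4908 -0.3829  0.1549] 0.6224931356524227
carton2 [ 0.6943 -0.2744  0.0398] 0.7465598045915355
jarA [ 0.525  -0.1089  0.0042] 0.5361310379867353
jarB [0.3766 0.0418 0.0153] 0.37890091581204255
jarC [ 0.2884  0.1964 -0.0018] 0.34890627551081976
tier [ 0.3215 -0.3185  0.0981] 0.4525838034695504
bucket [0.4807 0.3709 0.0082] 0.6071496712371832
scr [0.7302 0.0331 0.0058] 0.7309064670985852
brush [ 0.4781 -0.2508  0.1297] 0.5398903983833704
spray [ 0.4597 -0.512   0.2015] 0.6880511453731569
roof 703 ((496.26544189453125, -379.9560852050781), (198.26211547851562, 63.571380615234375), 12.372610092163086) [[393.0, -370.0], [406.0, -432.0], [600.0, -390.0], [586.0, -328.0]] 0.15238542076433703
decoy 278 ((698.0615844726562, -272.440673828125), (106.08111572265625, 43.475250244140625), 46.80085754394531) [[646.0, -296.0], [678.0, -326.0], [750.0, -249.0], [719.0, -219.0]] 0.03388018325218435
deck 5804 ((443.579833984375, -398.3221435546875), (318.9995422363281, 361.9703674316406), 10.954282760620117) [[253.0, -251.0], [321.0, -606.0], [635.0, -546.0], [566.0, -190.0]] 0.10020156798272774
jarA 138 ((518.8285522460938, -102.88142395019531), (107.33063507080078, 106.37216186523438), 67.83242797851562) [[449.0, -133.0], [548.0, -173.0], [588.0, -73.0], [490.0, -33.0]] 0.08814553344475995
jarB 131 ((374.9165344238281, 46.426513671875), (105.33763885498047, 105.0301513671875), 2.301215410232544) [[320.0, 97.0], [324.0, -8.0], [430.0, -4.0], [425.0, 101.0]] 0.08859931165774522
jarC 147 ((287.7681579589844, 195.9681396484375), (108.31617736816406, 107.39740753173828), 89.6182861328125) [[234.0, 142.0], [341.0, 141.0], [342.0, 250.0], [234.0, 250.0]] 0.0876633291655308
```

View pics/topcrop.png

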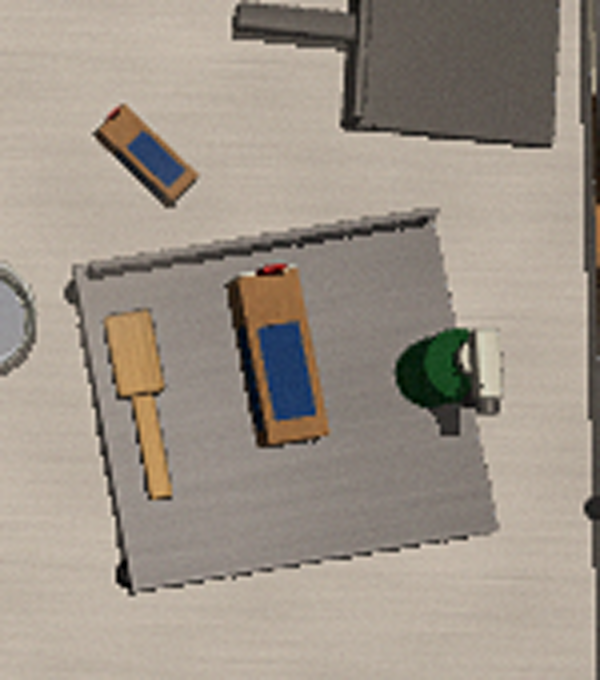

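View pics/sidecrop.png

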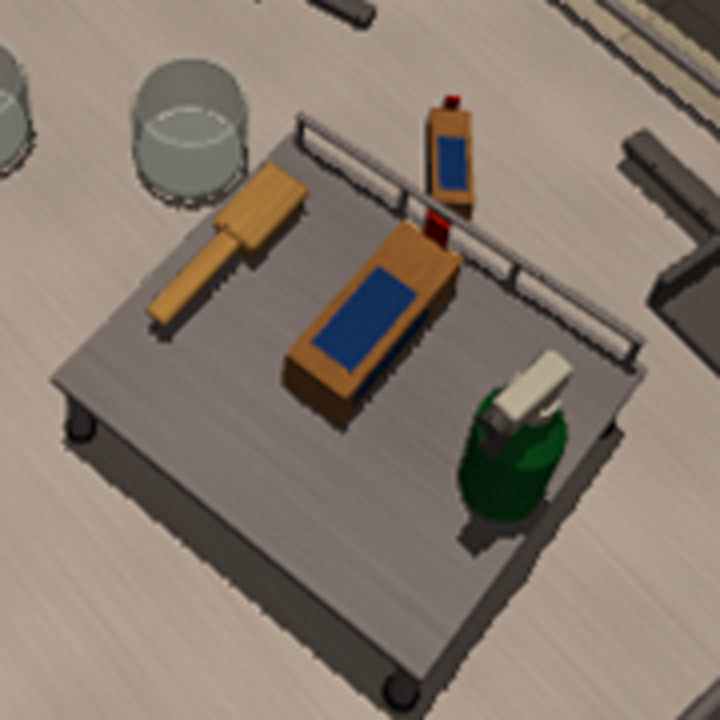

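Run:
```python
from h import *
import pickle
d=pickle.load(open("c0.pkl","rb"))
c=d["top"];P=cloud(c);z=P[:,:,2]
np.set_printoptions(precision=4,suppress=True)
hsv=cv2.cvtColor(c["color"],cv2.COLOR_RGB2HSV)
def rect(P,m,name):
    q=P[m][:,:2]; r=cv2.minAreaRect((q*1000).astype(np.float32)); print(name,m.sum(),np.round(r[0],1),np.round(r[1],1),round(r[2],1), cv2.boxPoints(r).round().tolist(), np.median(P[m][:,2]))
sub=np.zeros_like(z,bool); sub[180:236,335:368]=1
sat=hsv[:,:,1]>90
red=(hsv[:,:,0]<6)|(hsv[:,:,0]>172)
rect(P,sub&sat&~red&(z>.146)&(z<.16),"roof")
blue=(hsv[:,:,0]>100)&(hsv[:,:,0]<125)&sat
rect(P,sub&blue&(z>.14),"blue")
rect(P,sub&red&sat,"red")
# corners of roof by hand from crop (px/4 + offset), top roof plane intersection
s=d["side"];Ps=cloud(s);hs=cv2.cvtColor(s["color"],cv2.COLOR_RGB2HSV)
sub2=np.zeros_like(z,bool); sub2[235:300,285:340]=1
rect(Ps,sub2&(hs[:,:,1]>90)&(Ps[:,:,2]>.146)&(Ps[:,:,2]<.158),"roof side")
sub2[:]=0;sub2[120:180,160:220]=1
rect(Ps,sub2&(Ps[:,:,2]>.145)&(Ps[:,:,2]<.18),"bucket rim s")
sub[:]=0;sub[165:245,110:190]=1
rect(P,sub&(z>.15)&(z<.18),"bucket rim")
rect(P,sub&(z>.08),"bucket handle+")
sub[:]=0;sub[130:165,230:280]=1
rect(P,sub&((z>.009)|(hsv[:,:,1]>120)),"scraper")
sub[:]=0;sub[170:260,295:410]=1
rect(P,sub&(z>.105)&(z<.15)&(hsv[:,:,1]>80)&(P[:,:,1]>-.3),"brush")
rect(P,sub&(z>.17),"spray")
print(P[sub&(z>.17)].max(0))
```

```text
roof 589 [ 478.3 -384.3] [159.8  60.4] 11.1 [[394.0, -370.0], [406.0, -429.0], [563.0, -399.0], [551.0, -339.0]] 0.1526784289019922
blue 242 [ 461.2 -381.9] [90.4 51.9] 11.7 [[412.0, -366.0], [422.0, -416.0], [511.0, -398.0], [500.0, -347.0]] 0.15289781479246364
red 16 [ 564.4 -378.6] [10.9 44.7] 35.7 [[547.0, -364.0], [573.0, -400.0], [582.0, -394.0], [556.0, -357.0]] 0.17391620796619306
roof side 824 [ 479.3 -387.5] [164.6  59.9] 10.7 [[393.0, -373.0], [404.0, -432.0], [566.0, -402.0], [555.0, -343.0]] 0.1512281171440074
bucket rim s 360 [479.4 368.3] [198.4 203.6] 84.8 [[369.0, 279.0], [572.0, 260.0], [590.0, 458.0], [387.0, 476.0]] 0.1542841998860701
bucket rim 354 [477.3 371.3] [191.3 201.5] 87.6 [[373.0, 280.0], [574.0, 272.0], [582.0, 463.0], [381.0, 471.0]] 0.15938241428844108
bucket handle+ 842 [436.8 360.3] [288.5 195.7] 18.0 [[269.0, 409.0], [330.0, 223.0], [604.0, 312.0], [544.0, 498.0]] 0.14259601748855077
scraper 450 [756.  -19.1] [146.7 184.5] 12.1 [[665.0, 56.0], [704.0, -125.0], [847.0, -94.0], [808.0, 86.0]] nan
brush 390 [ 429.8 -257.9] [178.6  46. ] 12.0 [[338.0, -254.0], [347.0, -299.0], [522.0, -262.0], [512.0, -217.0]] 0.1320988145115875
spray 385 [ 512.4 -470.5] [227.9  72.8] 52.2 [[414.0, -538.0], [471.0, -583.0], [611.0, -403.0], [553.0, -358.0]] 0.22808839502495173
[ 0.5587 -0.3599  0.2875]
```

jog_arm --steps '[[[1.9,-3.6,0.3,0,0,1.2,0],[1.9,-3.6,0.3,0,0,1.2,0],[1.9,-3.6,0.3,0,0,1.2,0],[1.9,-3.6,0.3,0,0,1.2,0],[1.9,-3.6,0.3,0,0,1.2,0],[1.9,-3.6,0.3,0,0,1.2,0],[1.9,-3.6,0.3,0,0,1.2,0],[1.9,-3.6,0.3,0,0,1.2,0]]]' --squeeze 60

```text
t: 0.77
ee_pos: [0.3518, 0.3023, 0.2553]
orientation: [-0.0, 0.76, 0.65, -0.0]
force: [0.5, 0.3, 0.5]
grip_width: 0.0854
```

```bash
cat > st.py <<'E'
from h import *
from scipy.spatial.transform import Rotation as R
np.set_printoptions(precision=4,suppress=True)
s=sense();q=s["orientation"];M=R.from_quat([q[1],q[2],q[3],q[0]]).as_matrix()
print("t",s["t"],"tcp",s["ee_pos"],"gp",s["ee_pos"]-robot.pinch_z*M[:,2],"w",s["grip_width"])
print("q",s["joint_pos"]);print("toolx",M[:,0],"az",np.degrees(np.arctan2(M[1,0],M[0,0])),"toolz",M[:,2]);print("F",s["force"],"M",s["moment"])
E
python3 st.py
```

```text
t 0.7667 tcp [0.3518 0.3023 0.2553] gp [0.3518 0.3023 0.274 ] w 0.08536816131209729
q [-0.9234  0.1466  0.1126  1.9193 -0.0188  1.0769  0.6115]
toolx [ 0.1556  0.9878 -0.0001] az 81.0484532147103 toolz [-0.0003 -0.0001 -1.    ]
F [0.5393 0.3095 0.461 ] M [ 0.0907 -0.0848  0.0358]
```

jog_arm --steps '[[[1.2,-3.9,0,0,0,1.2,0],[1.2,-3.9,0,0,0,1.2,0],[1.2,-3.9,0,0,0,1.2,0],[1.2,-3.9,0,0,0,1.2,0],[1.2,-3.9,0,0,0,1.2,0],[1.2,-3.9,0,0,0,1.2,0],[1.2,-3.9,0,0,0,1.2,0],[1.2,-3.9,0,0,0,1.2,0]]]'

```text
t: 1.43
ee_pos: [0.4474, -0.0097, 0.2554]
orientation: [-0.0, 0.703, 0.711, 0.0]
force: [1.1, 0.0, -0.0]
grip_width: 0.0849
```

jog_arm --steps '[[[0.4,-3.9,0,0,0,1.2,0],[0.4,-3.9,0,0,0,1.2,0],[0.4,-3.9,0,0,0,1.2,0],[0.4,-3.9,0,0,0,1.2,0],[0.4,-3.9,0,0,0,1.2,0],[0.4,-3.9,0,0,0,1.2,0],[0.4,-3.9,0,0,0,1.2,0],[0.4,-3.9,0,0,0,1.2,0]]]'

```text
t: 2.1
ee_pos: [0.4792, -0.3213, 0.255]
orientation: [-0.0, 0.641, 0.768, 0.0]
force: [1.1, -0.5, 1.5]
grip_width: 0.0853
```

```bash
python3 st.py
```

```text
t 2.1 tcp [ 0.4792 -0.3213  0.255 ] gp [ 0.4792 -0.3213  0.2737] w 0.08526521596288966
q [ 0.0885  0.3623  0.5647  1.693  -0.2097  1.1477  2.4607]
toolx [-0.1784  0.984   0.0005] az 100.2750133222839 toolz [-0.0004  0.0005 -1.    ]
F [ 1.1342 -0.5075  1.505 ] M [ 0.0217 -0.012  -0.0233]
```

jog_arm --steps '[[[0,-3.2,0,0,0,0.4,0],[0,-3.3,0,0,0,0.4,0],[0,0,-3.5,0,0,0,0],[0,0,-3.5,0,0,0,0],[0,0,-3.5,0,0,0,0],[0,0,-2.5,0,0,0,0],[0,0,-1.5,0,0,0,0],[0,0,0,0,0,0,60]]]'

```text
t: 2.77
ee_pos: [0.4775, -0.3828, 0.1064]
orientation: [-0.003, 0.636, 0.772, -0.0]
force: [-0.3, 1.1, -0.6]
grip_width: 0.0754
```

jog_arm --steps '[[[0,0,0,0,0,0,255],[0,0,0,0,0,0,255],[0,0,0,0,0,0,255],[0,0,0,0,0,0,255],[0,0,0,0,0,0,255],[0,0,0,0,0,0,255]]]'

```text
t: 3.27
ee_pos: [0.4799, -0.3847, 0.1111]
orientation: [0.0, 0.636, 0.772, 0.0]
force: [-0.7, 1.4, 3.7]
grip_width: 0.0573
```

```bash
python3 st.py
python3 - <<'E'
from h import *
save(cam("side"),"s1.png",(220,150,420,340),4)
E
```

```text
t 3.2667 tcp [ 0.4799 -0.3847  0.1111] gp [ 0.4798 -0.3847  0.1298] w 0.057329302552049564
q [ 0.2596  0.5703  0.4892  1.7627 -0.333   0.8905  2.6577]
toolx [-0.1909  0.9816 -0.0005] az 101.00251449925709 toolz [ 0.001  -0.0003 -1.    ]
F [-0.7256  1.3551  3.7429] M [0.1203 0.225  0.0602]
```

View pics/s1.png

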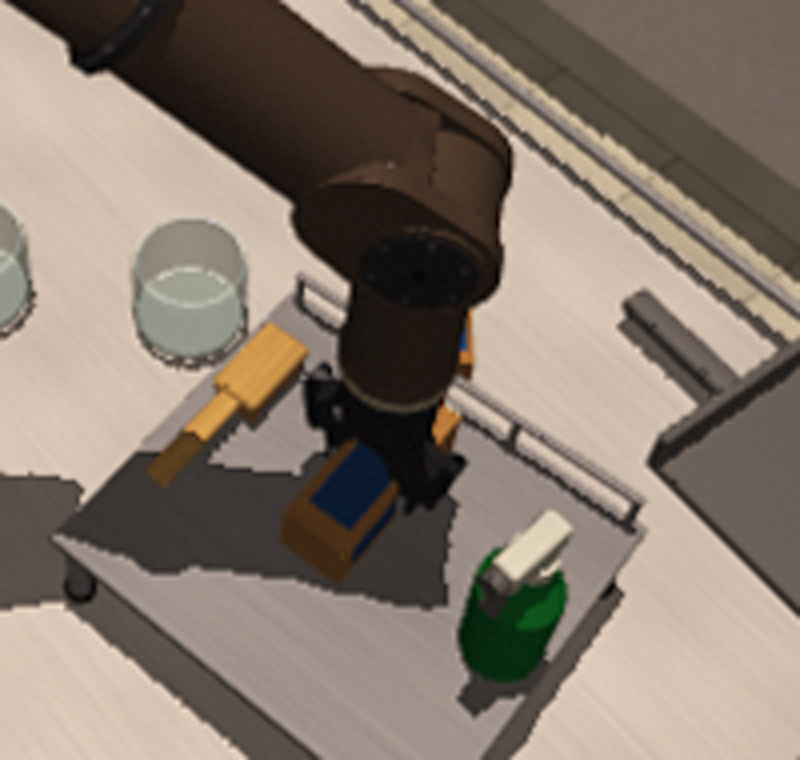

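jog_arm --steps '[[[0,0,1,0,0,0,255],[0,0,2.2,0,0,0,255],[0,0,2.8,0,0,0,255],[0,0,2.5,0,0,0,255],[0.3,1,1.5,0,0,-2,255],[0.6,2.5,0,0,0,-4,255],[0.6,3.5,0,0,0,-6,255],[0.6,3.5,0,0,0,-6.5,255]]]'

```text
t: 3.98
ee_pos: [0.5002, -0.2795, 0.2113]
orientation: [0.001, 0.754, 0.656, 0.0]
force: [1.9, 1.1, -2.3]
grip_width: 0.0575
```

```bash
python3 st.py
```

```text
t 3.9833 tcp [ 0.5002 -0.2795  0.2113] gp [ 0.5002 -0.2795  0.23  ] w 0.05746729251215744
q [-0.0318  0.4056  0.6238  1.7676 -0.2687  1.0533  2.1199]
toolx [ 0.138   0.9904 -0.0003] az 82.06623115008475 toolz [ 0.001  -0.0004 -1.    ]
F [ 1.8594  1.0646 -2.3247] M [ 0.1428 -0.0801  0.0148]
```

jog_arm --steps '[[[0.6,3.5,0,0,0,-6.5,255],[0.6,3.5,0,0,0,-6.5,255],[0.6,3.5,0,0,0,-6.5,255],[0.6,3.5,0,0,0,-6.5,255],[0.6,3.5,0,0,0,-6.5,255],[0.6,3.5,0,0,0,-6.5,255],[0.6,3.5,0,0,0,-6.5,255],[0.6,3.5,0,0,0,-6.5,255]]]'

```text
t: 4.65
ee_pos: [0.5484, 0.0021, 0.211]
orientation: [-0.0, 0.966, 0.26, 0.0]
force: [0.8, -1.0, -2.7]
grip_width: 0.0575
```

jog_arm --steps '[[[0.6,3.5,0,0,0,-6.5,255],[0.6,3.5,0,0,0,-6.5,255],[0.6,3.5,0,0,0,-6.5,255],[0.6,3,0,0,0,-6,255],[0.6,2,0,0,0,-4,255],[0.2,1.5,-1,0,0,-1,255],[0,0,-3,0,0,0,255],[0,0,-3,0,0,0,255]]]'

```text
t: 5.32
ee_pos: [0.5814, 0.1725, 0.1407]
orientation: [-0.001, 1.0, 0.001, 0.001]
force: [-1.1, 0.2, -3.0]
grip_width: 0.0574
```

```bash
python3 st.py;python3 - <<'E'
from h import *
c=cam("side");save(c,"s2.png",(160,80,340,260),4)
c=cam("top");save(c,"t2.png",(130,120,330,270),4)
E
```

```text
t 5.3167 tcp [0.5814 0.1725 0.1407] gp [0.5813 0.1724 0.1594] w 0.057444596092199755
q [-0.9419  0.6184  0.8738  1.7776 -0.5543  1.008   0.1505]
toolx [1.     0.0028 0.0026] az 0.16184925427216684 toolz [ 0.0026  0.0012 -1.    ]
F [-1.0567  0.2407 -3.0162] M [ 0.0089 -0.0012 -0.0001]
```

View pics/s2.png

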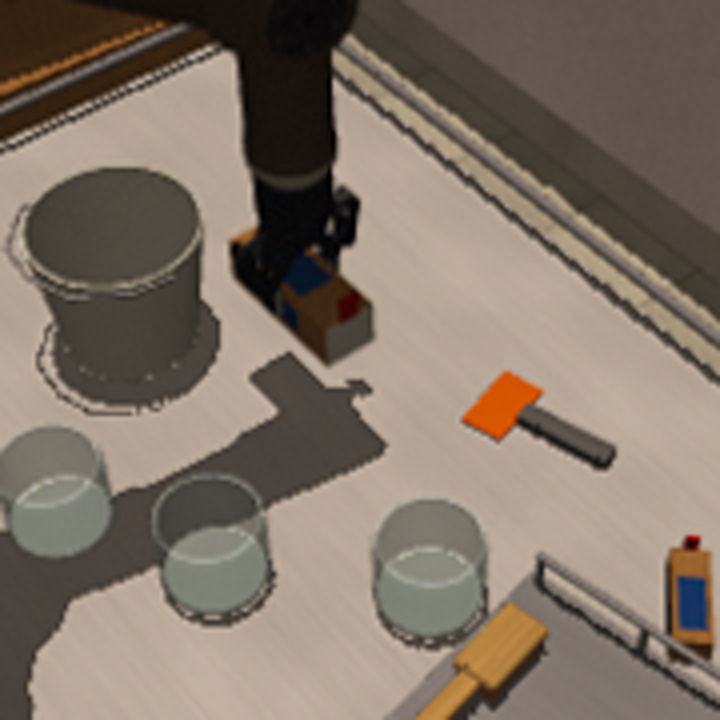

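View pics/t2.png

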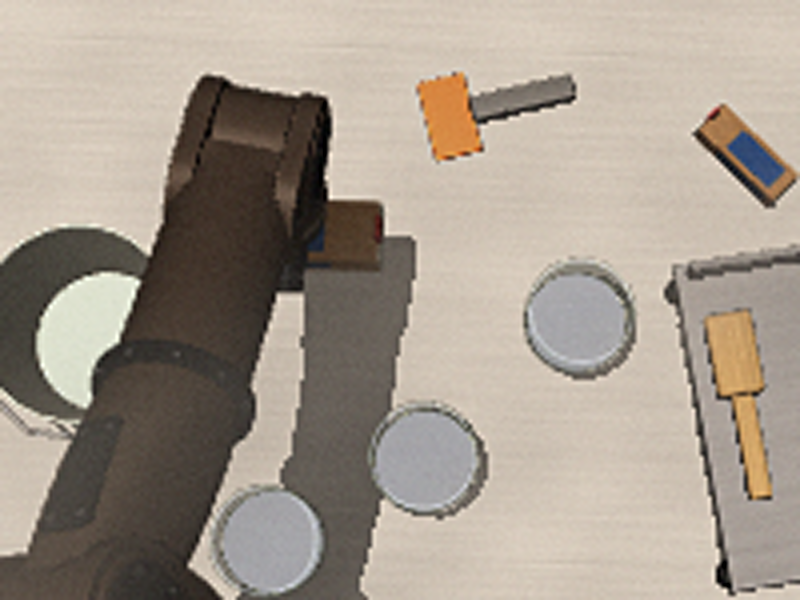

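jog_arm --steps '[[[0,0,-3.4,0,0,0,255],[0,0,-3.4,0,0,0,255],[0,0,-2.8,0,0,0,255],[0,0,-1.8,0,0,0,255],[0,0,-0.9,0,0,0,255],[0,0,-0.4,0,0,0,255],[0,0,-0.1,0,0,0,255],[0,0,0,0,0,0,255]]]'

```text
t: 6.08
ee_pos: [0.5816, 0.1704, 0.0139]
orientation: [-0.0, 1.0, -0.0, 0.001]
force: [-0.6, -0.4, -1.6]
grip_width: 0.0574
```

```bash
python3 st.py
```

```text
t 6.0833 tcp [0.5816 0.1704 0.0139] gp [0.5816 0.1704 0.0326] w 0.057418649235608785
q [-0.845   0.7681  0.7288  1.8642 -0.7114  0.7879  0.2706]
toolx [ 1.     -0.0004  0.0019] az -0.0203146355877272 toolz [ 0.0019  0.0007 -1.    ]
F [-0.6089 -0.4124 -1.6063] M [-0.0364  0.0118  0.0494]
```

jog_arm --steps '[[[0,0,-0.15,0,0,0,255],[0,0,-0.15,0,0,0,255],[0,0,0,0,0,0,255],[0,0,0,0,0,0,0],[0,0,0,0,0,0,0],[0,0,0,0,0,0,0],[0,0,2,0,0,0,0],[0,0,4,0,0,0,0]]]'

```text
t: 6.75
ee_pos: [0.5776, 0.1701, 0.0664]
orientation: [0.001, 1.0, 0.0, -0.003]
force: [0.6, 0.1, 0.9]
grip_width: 0.0855
```

jog_arm --steps '[[[0,0,4,0,0,0,0],[0,0,4,-6,0,0,0],[0,1,0,-6,0,0,0],[0,1,0,-6,0,0,0],[0,1,0,-6,0,0,0],[0,1,0,-6,0,0,0]]]'

```text
t: 7.25
ee_pos: [0.5808, 0.2121, 0.1505]
orientation: [0.261, 0.965, 0.0, 0.002]
force: [0.4, -0.5, -0.6]
grip_width: 0.0853
```

```bash
python3 st.py;python3 - <<'E'
from h import *
import pickle
c=cam("side");t=cam("top");save(c,"s3.png",(160,80,340,260),4);save(t,"t3.png",(130,120,330,270),4)
pickle.dump((c,t),open("c3.pkl","wb"))
E
```

```text
t 7.25 tcp [0.5808 0.2121 0.1505] gp [0.5808 0.2215 0.1667] w 0.08531283942821904
q [-1.2356  0.9058  1.0572  1.5544 -0.2726  1.2427 -0.213 ]
toolx [1.     0.0012 0.0028] az 0.06737741304823622 toolz [ 0.003  -0.5031 -0.8642]
F [ 0.3619 -0.4994 -0.639 ] M [ 0.5011 -0.0142 -0.0421]
```

View pics/s3.png

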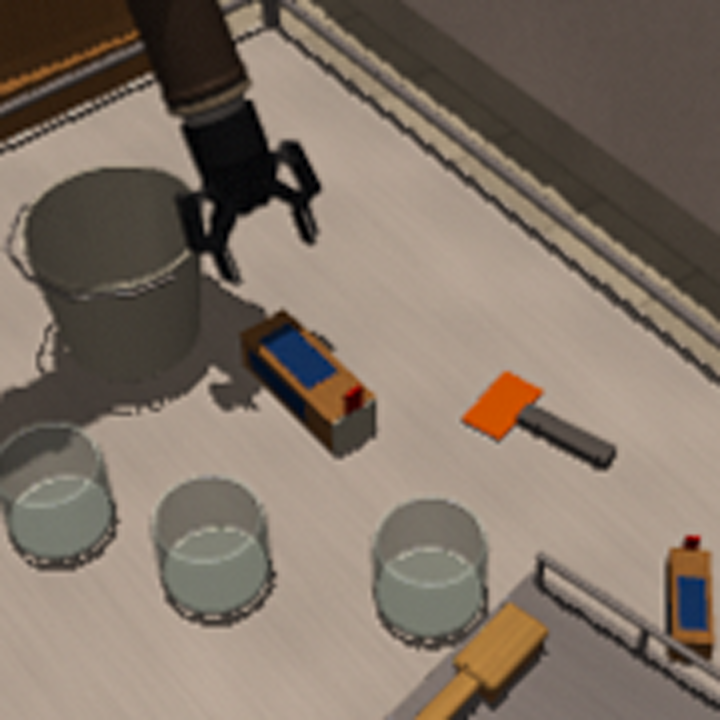

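View pics/t3.png

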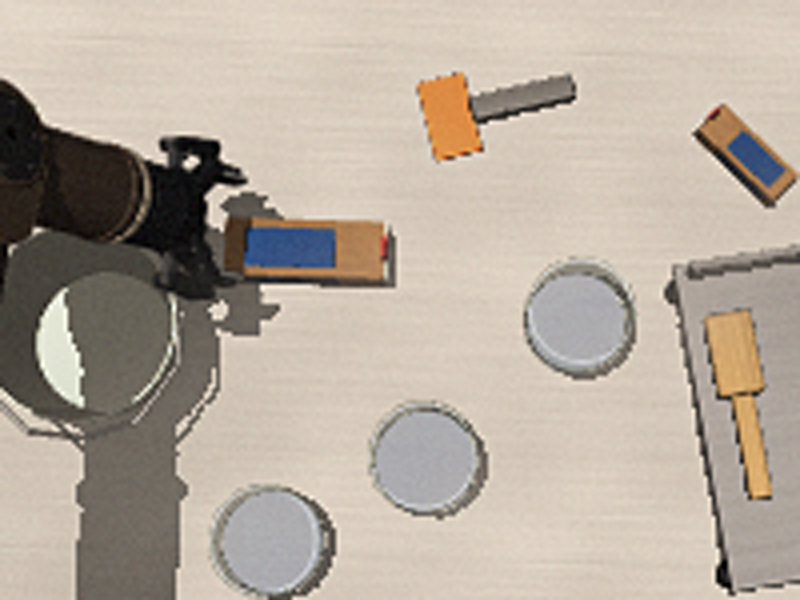

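Run:
```python
from h import *
import pickle
s,t=pickle.load(open("c3.pkl","rb"))
def rect(P,m,name):
    q=P[m][:,:2]; r=cv2.minAreaRect((q*1000).astype(np.float32)); print(name,m.sum(),np.round(r[0],1),np.round(r[1],1),round(r[2],1), cv2.boxPoints(r).round().tolist(), np.median(P[m][:,2]))
for c,n in((s,"side"),(t,"top")):
    P=cloud(c);z=P[:,:,2];h=cv2.cvtColor(c["color"],cv2.COLOR_RGB2HSV)
    sat=h[:,:,1]>90;red=((h[:,:,0]<6)|(h[:,:,0]>172))
    reg=(abs(P[:,:,0]-.58)<.06)&(P[:,:,1]<.27)&(P[:,:,1]>.04)
    rect(P,reg&sat&~red&(z>.044)&(z<.062),n+" roof")
    m=reg&sat&red&(z>.058)
    if m.sum()>3:rect(P,m,n+" red");print(P[m].min(0),P[m].max(0))
```

```text
side roof 372 [581.2 168.1] [164.9  63.8] 89.9 [[549.0, 86.0], [613.0, 86.0], [613.0, 250.0], [549.0, 251.0]] 0.05061499763135979
side red 13 [581.3  89.1] [11.5  6. ] 1.7 [[575.0, 92.0], [576.0, 86.0], [587.0, 86.0], [587.0, 92.0]] 0.07269456362551348
[0.57541401 0.08627292 0.05993687] [0.58709045 0.09224564 0.08132815]
top roof 505 [580.8 174.3] [158.2  59.4] 90.0 [[551.0, 95.0], [611.0, 95.0], [611.0, 253.0], [551.0, 253.0]] 0.053007599145477355
top red 12 [581.  175.1] [ 31.3 168.3] 1.7 [[563.0, 259.0], [568.0, 91.0], [599.0, 91.0], [594.0, 260.0]] 0.07996662725624129
[0.56290187 0.09071983 0.07266018] [0.59416515 0.25965472 0.28042106]
```

jog_arm --steps '[[[0,-3,-0.5,0,0,0,110],[0,-3.6,-1.3,0,0,0,110],[0,-3.4,-1.5,0,0,0,110],[0,-0.8,-1.5,0,0,0,110],[0,0,0,0,0,0,110]]]' --squeeze 40

```text
t: 7.77
ee_pos: [0.5783, 0.0983, 0.0997]
orientation: [0.259, 0.966, -0.003, -0.002]
force: [-0.7, 0.6, 0.5]
grip_width: 0.0484
```

```bash
python3 st.py;python3 - <<'E'
from h import *
c=cam("side");save(c,"s4.png",(190,110,290,210),7)
E
```

```text
t 7.7667 tcp [0.5783 0.0983 0.0997] gp [0.5784 0.1076 0.1159] w 0.04840881124349363
q [-1.1335  0.895   1.0335  1.7508 -0.2737  1.0098 -0.0993]
toolx [ 1.     -0.0062 -0.0028] az -0.3536668594380137 toolz [-0.0055 -0.501  -0.8654]
F [-0.7344  0.6415  0.4557] M [0.5444 0.0777 0.003 ]
```

View pics/s4.png

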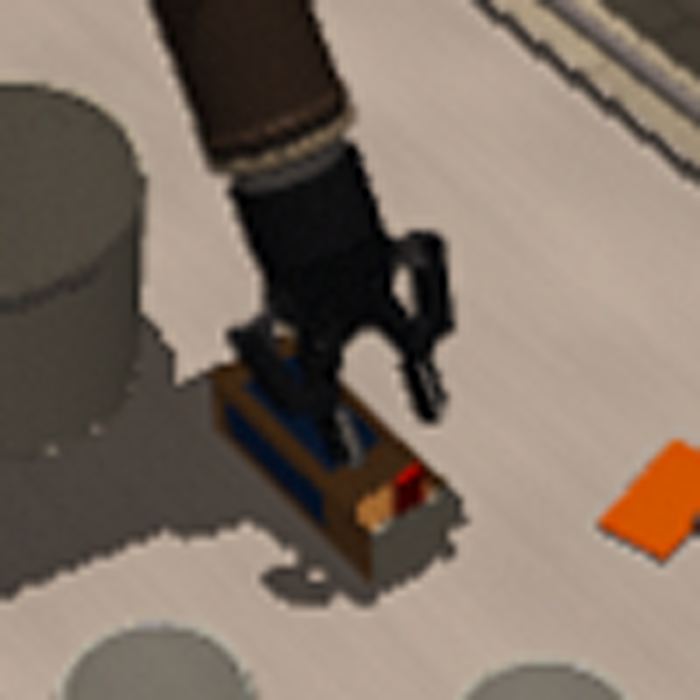

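jog_arm --steps '[[[0,-0.8,-1.4,0,0,0,110],[0,-0.9,-1.6,0,0,0,110],[0,-0.5,-0.9,0,0,0,110],[0,-0.3,-0.4,0,0,0,110],[0,0,0,0,0,0,110],[0,0,0,0,0,0,110]]]'

```text
t: 8.32
ee_pos: [0.581, 0.078, 0.0588]
orientation: [0.259, 0.966, 0.0, 0.0]
force: [-0.1, 0.5, 0.2]
grip_width: 0.0486
```

```bash
python3 st.py;python3 - <<'E'
from h import *
c=cam("side");save(c,"s5.png",(190,110,290,210),7)
E
```

```text
t 8.3167 tcp [0.581  0.078  0.0588] gp [0.5809 0.0873 0.075 ] w 0.04856261516623683
q [-1.0914  0.9335  0.9926  1.7938 -0.3029  0.912  -0.0768]
toolx [1.     0.0005 0.0007] az 0.025896843516342933 toolz [ 0.0009 -0.4998 -0.8662]
F [-0.1347  0.4911  0.2026] M [ 0.4923 -0.0059  0.0144]
```

View pics/s5.png

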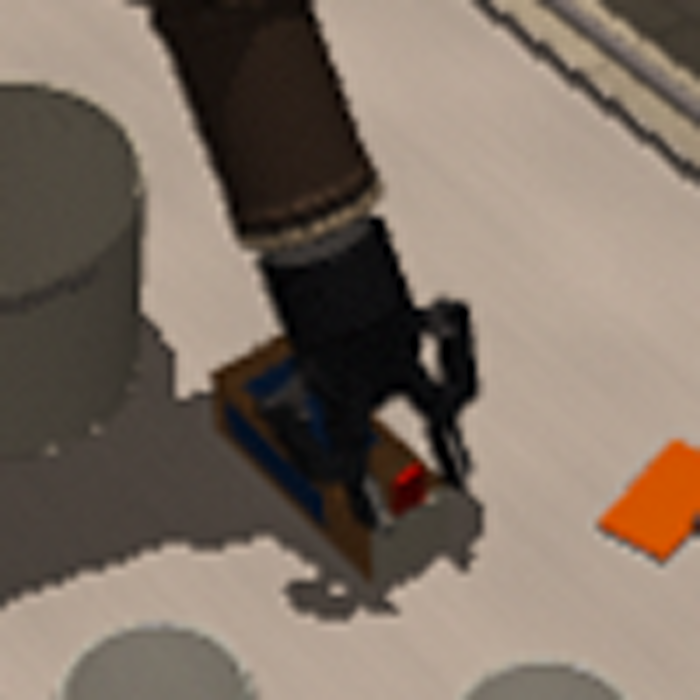

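jog_arm --steps '[[[0,0,0,0,0,0,170],[0,0,0,0,0,0,210],[0,0,0,0,0,0,255],[0,0,0,0,0,0,255],[0,0,0,0,0,0,255]]]'

```text
t: 8.78
ee_pos: [0.5809, 0.0776, 0.0588]
orientation: [0.259, 0.966, 0.0, 0.001]
force: [-0.5, 1.8, 6.1]
grip_width: 0.0206
```

```bash
python3 st.py;python3 - <<'E'
from h import *
c=cam("side");save(c,"s6.png",(190,110,290,210),7)
from math import *
y,z=.078-.088,.0588-.003
for k in range(0,64,7):
    a=radians(k);print(k, round(100*(y*cos(a)-z*sin(a)+.088),2), round(100*(y*sin(a)+z*cos(a)+.003),2))
E
```

```text
t 8.7833 tcp [0.5809 0.0776 0.0588] gp [0.5809 0.087  0.075 ] w 0.020647517960408736
q [-1.0912  0.9334  0.9927  1.7945 -0.3029  0.9113 -0.0766]
toolx [1.     0.0003 0.001 ] az 0.0166885006561128 toolz [ 0.001  -0.4997 -0.8662]
F [-0.4671  1.8313  6.0754] M [ 0.3064  0.1353 -0.0512]
0 7.8 5.88
7 7.13 5.72
14 6.48 5.47
21 5.87 5.15
28 5.3 4.76
35 4.78 4.3
42 4.32 3.78
49 3.93 3.21
56 3.61 2.59
63 3.37 1.94
```

View pics/s6.png

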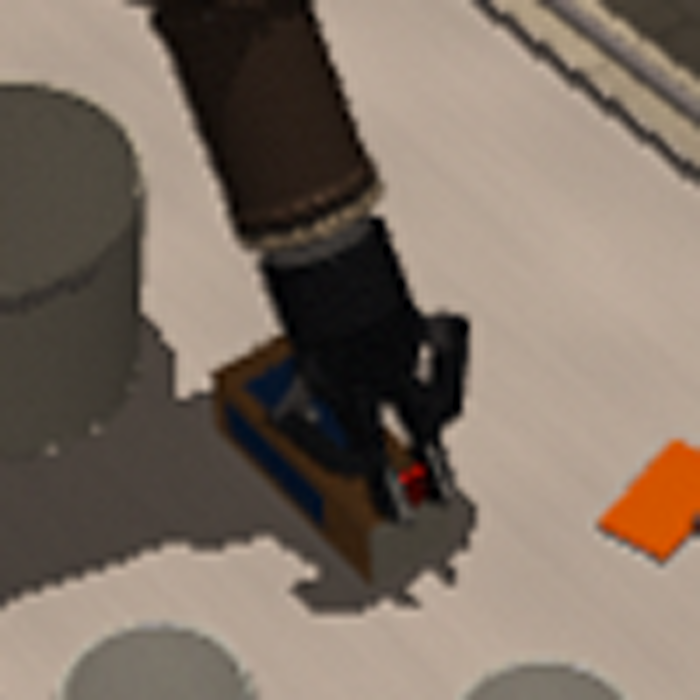

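jog_arm --steps '[[[0,-0.33,0,3.5,0,0,255],[0,-0.33,-0.06,3.5,0,0,255],[0,-0.33,-0.12,3.5,0,0,255],[0,-0.32,-0.13,3.5,0,0,255],[0,-0.31,-0.15,3.5,0,0,255],[0,-0.3,-0.17,3.5,0,0,255],[0,-0.29,-0.19,3.5,0,0,255],[0,-0.28,-0.2,3.5,0,0,255]]]'

```text
t: 9.5
ee_pos: [0.5804, 0.0524, 0.0483]
orientation: [0.016, 1.0, -0.0, 0.0]
force: [-0.7, 0.2, -2.1]
grip_width: 0.0213
```

```bash
python3 st.py;python3 - <<'E'
from h import *
c=cam("side");save(c,"s7.png",(190,110,290,210),7)
E
```

```text
t 9.5 tcp [0.5804 0.0524 0.0483] gp [0.5804 0.053  0.067 ] w 0.021315048022744334
q [-0.6683  0.6715  0.6972  1.9002 -0.5556  0.7776  0.3293]
toolx [ 1.     -0.0002  0.0007] az -0.01242632769617758 toolz [ 0.0007 -0.032  -0.9995]
F [-0.678   0.1701 -2.1154] M [ 0.0184 -0.0637 -0.0267]
```

View pics/s7.png

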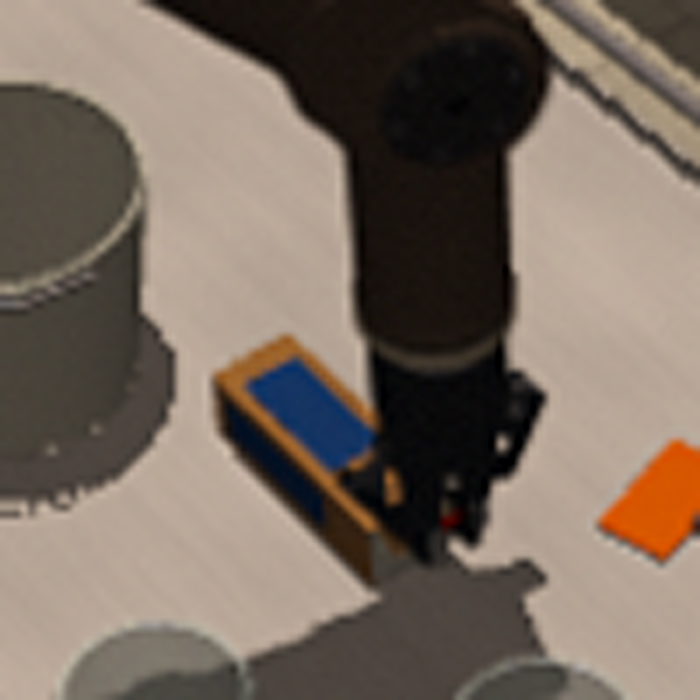

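jog_arm --steps '[[[0,-0.27,-0.25,3.5,0,0,255],[0,-0.25,-0.26,3.5,0,0,255],[0,-0.24,-0.27,3.5,0,0,255],[0,-0.22,-0.28,3.5,0,0,255],[0,-0.2,-0.28,3.5,0,0,255],[0,-0.19,-0.29,3.5,0,0,255],[0,-0.17,-0.31,3.5,0,0,255],[0,-0.15,-0.31,3.5,0,0,255]]]'

```text
t: 10.22
ee_pos: [0.5807, 0.0354, 0.0257]
orientation: [-0.226, 0.974, -0.0, 0.0]
force: [-0.5, 0.1, 1.0]
grip_width: 0.0208
```

```bash
python3 st.py;python3 - <<'E'
from h import *
c=cam("side");save(c,"s8.png",(190,110,290,210),7)
E
```

```text
t 10.2167 tcp [0.5807 0.0354 0.0257] gp [0.5807 0.0272 0.0425] w 0.020757690883447817
q [-0.1188  0.7026  0.355   1.884  -0.9088  0.9154  0.8596]
toolx [ 1.     -0.0003  0.0001] az -0.018822439603565916 toolz [ 0.0003  0.4402 -0.8979]
F [-0.4504  0.0843  0.9867] M [-0.3401  0.0285  0.0797]
```

View pics/s8.png

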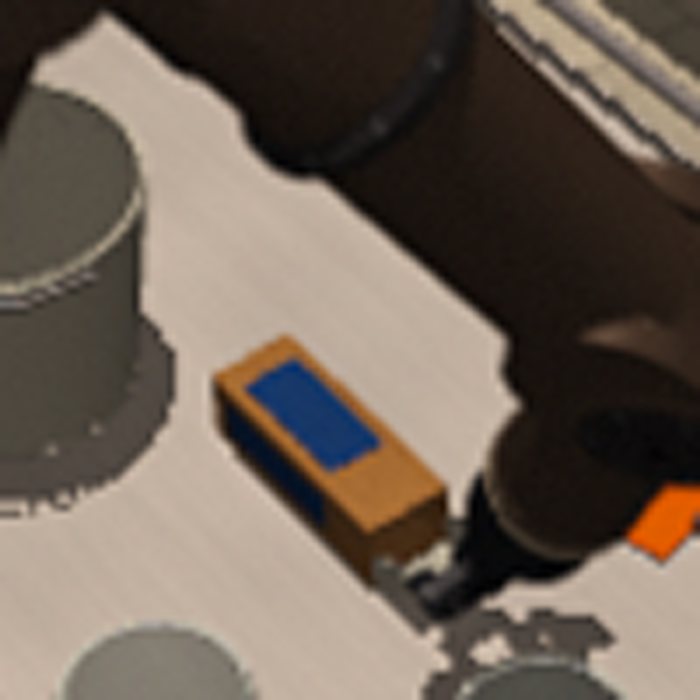

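jog_arm --steps '[[[0,-0.13,-0.31,3,0,0,255],[0,-0.1,-0.32,3,0,0,255],[0,-0.03,-0.2,1,0,0,255],[0,0,0,0,0,0,255]]]'

```text
t: 10.6
ee_pos: [0.5807, 0.0314, 0.0168]
orientation: [-0.283, 0.959, -0.002, -0.0]
force: [-0.5, -6.3, 10.3]
grip_width: 0.0207
```

```bash
python3 st.py
```

```text
t 10.6 tcp [0.5807 0.0314 0.0168] gp [0.5807 0.0213 0.0325] w 0.020745638440687483
q [-0.0087  0.7541  0.2972  1.8626 -0.9726  0.9857  0.9646]
toolx [ 1.     -0.0027 -0.0016] az -0.15553152896326586 toolz [ 0.0002  0.5434 -0.8395]
F [-0.4973 -6.3036 10.2521] M [-0.1292  0.125   0.0991]
```

jog_arm --steps '[[[0,0,0,0,0,0,150],[0,0,0,0,0,0,100],[0,0,0,0,0,0,60],[0,-0.8,1.2,0,0,0,40],[0,-1,1.7,0,0,0,0],[0,-0.5,3.5,0,0,0,0],[0,0,4,-5,0,0,0],[0,0,3,-7,0,0,0]]]'

```text
t: 11.27
ee_pos: [0.5809, 0.0042, 0.1537]
orientation: [-0.179, 0.984, -0.005, 0.001]
force: [0.6, 0.6, -0.4]
grip_width: 0.0855
```

jog_arm --steps '[[[0,2,1,-7,0,0,0],[0,3.5,1,-7,0,0,0],[0,3.5,0,-7,0,0,0],[0,3.5,0,-7,0,0,0],[0,3.5,0,-7,0,0,0],[0,3.5,0,-7,0,0,0],[0,1,0,-4,0,0,0],[0,0,0,0,0,0,0]]]'

```text
t: 11.93
ee_pos: [0.5778, 0.1981, 0.1637]
orientation: [0.168, 0.986, 0.006, -0.006]
force: [-1.3, -0.2, -0.3]
grip_width: 0.0854
```

```bash
python3 st.py;python3 - <<'E'
from h import *
import pickle
c=cam("side");save(c,"s9.png",(180,100,300,220),6)
t=cam("top");save(t,"t9.png",(140,140,290,250),5)
pickle.dump((c,t),open("c9.pkl","wb"))
E
```

```text
t 11.9333 tcp [0.5778 0.1981 0.1637] gp [0.5779 0.2043 0.1814] w 0.0854468028268942
q [-1.0316  0.6614  0.7319  1.6155 -0.1245  1.1477 -0.3121]
toolx [ 0.9999  0.0107 -0.0133] az 0.6117061544857821 toolz [-0.009  -0.3322 -0.9432]
F [-1.3411 -0.242  -0.3106] M [ 0.3583  0.0505 -0.0596]
```

View pics/s9.png

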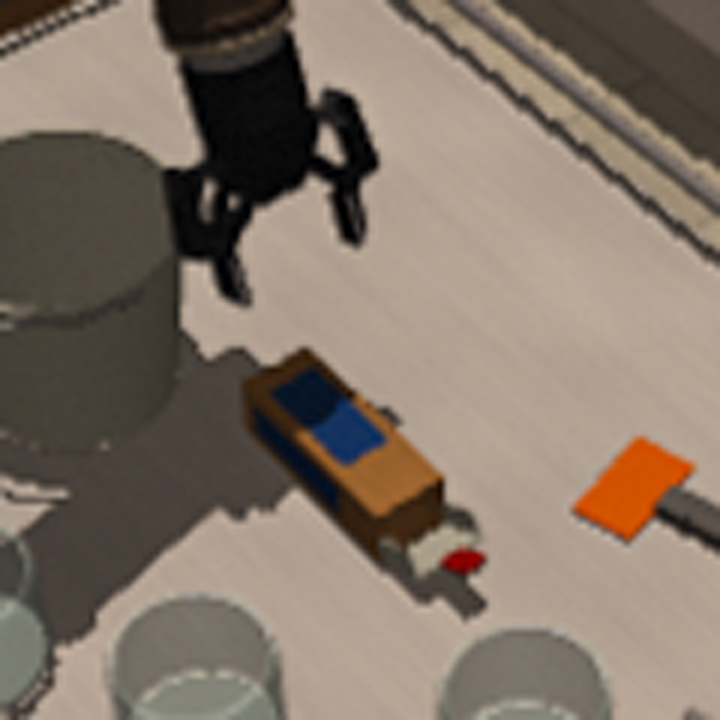

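View pics/t9.png

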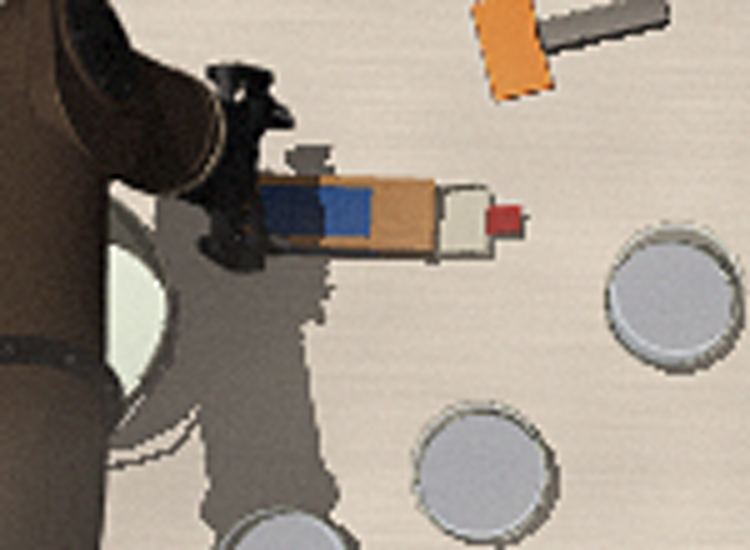

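```bash
cat > meas.py <<'E'
from h import *
import pickle,sys
s,t=pickle.load(open(sys.argv[1],"rb"))
np.set_printoptions(precision=4,suppress=True)
def rect(P,m,name):
    q=P[m][:,:2]; r=cv2.minAreaRect((q*1000).astype(np.float32)); print(name,m.sum(),np.round(r[0],1),np.round(r[1],1),round(r[2],1), cv2.boxPoints(r).round().tolist(), np.median(P[m][:,2]))
for c,n in((s,"side"),(t,"top")):
    P=cloud(c);z=P[:,:,2];h=cv2.cvtColor(c["color"],cv2.COLOR_RGB2HSV)
    sat=h[:,:,1]>90;red=((h[:,:,0]<6)|(h[:,:,0]>172))
    reg=(abs(P[:,:,0]-.58)<.06)&(P[:,:,1]<.27)&(P[:,:,1]>-.04)
    rect(P,reg&sat&~red&(z>.044)&(z<.062),n+" roof")
    m=reg&sat&red&(P[:,:,1]<.08)
    if m.sum()>3:
        rect(P,m,n+" red");q=P[m];print(q.min(0),q.max(0),"slope dz/dy",np.polyfit(q[:,1],q[:,2],1))
    m=reg&(z>.005)&(z<.06)&(P[:,:,1]<.08)&(P[:,:,1]>.0)&(abs(P[:,:,0]-.58)<.018)
    q=P[m];print("panel fit",m.sum(),np.polyfit(q[:,1],q[:,2],1),q[:,1].min(),q[:,2].max())
    rim=(z>.07)&(z<.1)&(np.hypot(P[:,:,0]-.52,P[:,:,1]+.1)<.09)&(P[:,:,0]-.566*0<.60)
    if rim.sum()>10: rect(P,rim,n+" jar")
E
python3 meas.py c9.pkl
```

```text
side roof 398 [579.9 168. ] [ 61.9 163.2] 0.2 [[549.0, 249.0], [549.0, 86.0], [611.0, 87.0], [611.0, 250.0]] 0.050705490933247145
side red 22 [588.7  37.9] [49.8 24.2] 51.3 [[564.0, 26.0], [583.0, 11.0], [614.0, 50.0], [595.0, 65.0]] 0.040443341827724105
[0.5713 0.0178 0.0011] [0.6137 0.0498 0.0471] slope dz/dy [-0.847   0.0625]
panel fit 59 [-0.5127  0.0507] 0.0023969870573627384 0.047055045260486955
side jar 233 [ 519.4 -109.3] [107.5 107.1] 4.9 [[461.0, -60.0], [470.0, -167.0], [577.0, -158.0], [568.0, -51.0]] 0.08298184266389272
top roof 420 [579.1 166.1] [ 58.9 148.4] 1.8 [[547.0, 239.0], [552.0, 91.0], [611.0, 93.0], [606.0, 241.0]] 0.052906880669340454
top red 38 [579.4  36.2] [23.7 24.5] 1.4 [[567.0, 48.0], [568.0, 24.0], [592.0, 24.0], [591.0, 49.0]] 0.040809608527553956
[0.5676 0.0238 0.0262] [0.5911 0.0485 0.0572] slope dz/dy [-0.5891  0.0613]
panel fit 111 [-0.3444  0.0431] 0.007171005315022647 0.05719914657919437
top jar 134 [ 518.3 -102.8] [107.  105.7] 64.1 [[447.0, -128.0], [542.0, -174.0], [589.0, -78.0], [494.0, -32.0]] 0.08728192282872071
```

jog_arm --steps '[[[0,-0.5,-2,0,0,0,0],[0,-1.5,-3,0,0,0,0],[0,0,0,0,0,0,0],[0,0,0,0,0,0,0]]]' --squeeze 70

```text
t: 12.37
ee_pos: [0.579, 0.1636, 0.116]
orientation: [0.167, 0.986, -0.004, -0.007]
force: [-0.3, -0.1, 1.2]
grip_width: 0.0853
```

```bash
python3 st.py
```

```text
t 12.3667 tcp [0.579  0.1636 0.116 ] gp [0.5793 0.1698 0.1337] w 0.08532948759857097
q [-0.981   0.6968  0.7157  1.6928 -0.1475  1.0327 -0.2848]
toolx [ 0.9999 -0.01   -0.0129] az -0.5747154907975793 toolz [-0.0155 -0.3302 -0.9438]
F [-0.2808 -0.1057  1.1584] M [ 0.3263 -0.0329  0.0055]
```

jog_arm --steps '[[[0.1,-0.2,-2,-3,-0.4,0.3,0],[0,-0.2,-2.5,-3,-0.3,0,0],[0,-0.1,-2.5,0,0,0,0],[0,0,-1.8,0,0,0,0],[0,0,-0.8,0,0,0,0],[0,0,-0.4,0,0,0,0],[0,0,0,0,0,0,0]]]'

```text
t: 12.95
ee_pos: [0.5813, 0.1619, 0.0165]
orientation: [0.218, 0.976, -0.001, 0.001]
force: [-0.5, 0.6, 0.1]
grip_width: 0.0854
```

```bash
python3 st.py
```

```text
t 12.95 tcp [0.5813 0.1619 0.0165] gp [0.5813 0.1698 0.0335] w 0.0853623283805753
q [-1.0034  0.8731  0.692   1.7224 -0.1531  0.8932 -0.3519]
toolx [ 1.     -0.0007  0.0017] az -0.04054226265032099 toolz [ 0.0013 -0.4255 -0.905 ]
F [-0.4931  0.6401  0.1159] M [ 0.468  -0.0122 -0.038 ]
```

jog_arm --steps '[[[0,0,0,0,0,0,90],[0,0,0,0,0,0,255],[0,0,0,0,0,0,255],[0,0,0,0,0,0,255],[0,0,0,0,0,0,255]]]'

```text
t: 13.37
ee_pos: [0.5815, 0.1625, 0.0172]
orientation: [0.218, 0.976, -0.0, 0.001]
force: [-1.6, 1.4, 6.9]
grip_width: 0.0572
```

jog_arm --steps '[[[0,0,0.8,0,0,0,255],[0,0,1.5,0,0,0,255],[0,0,2.5,0,0,0,255],[0,0,3,0,0,0,255],[0,0,3,0,0,0,255],[0,0,3,0,0,0,255],[0,0,2,0,0,0,255],[0,0,0,0,0,0,255]]]'

```text
t: 14.03
ee_pos: [0.5828, 0.1619, 0.1794]
orientation: [0.216, 0.976, -0.001, 0.003]
force: [1.4, -0.4, -2.8]
grip_width: 0.0571
```

```bash
python3 st.py;python3 - <<'E'
from h import *
import pickle
c=cam("side");save(c,"s10.png",(180,80,300,200),6)
t=cam("top");save(t,"t10.png",(140,140,290,250),5)
pickle.dump((c,t),open("c10.pkl","wb"))
E
```

```text
t 14.0333 tcp [0.5828 0.1619 0.1794] gp [0.5827 0.1698 0.1963] w 0.057101378978785144
q [-1.0625  0.6752  0.7947  1.6217 -0.057   1.1653 -0.3299]
toolx [ 1.     -0.0007  0.0073] az -0.0373330154277675 toolz [ 0.0063 -0.4227 -0.9062]
F [ 1.3731 -0.4229 -2.801 ] M [ 0.6561 -0.0905  0.0519]
```

View pics/s10.png

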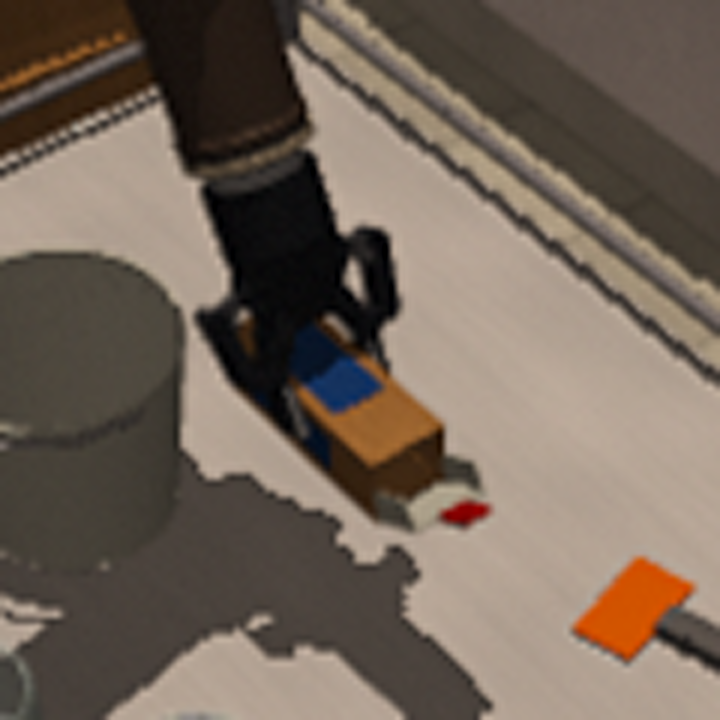

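View pics/t10.png

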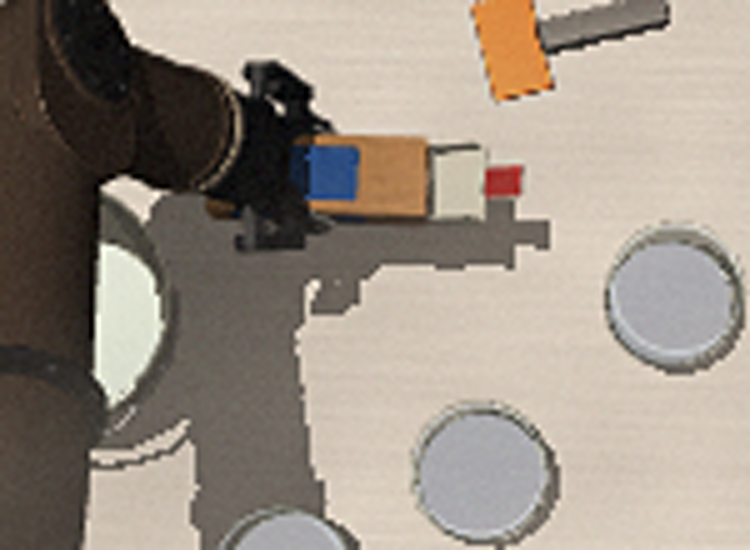

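```bash
cat > m2.py <<'E'
from h import *
import pickle,sys
s,t=pickle.load(open(sys.argv[1],"rb"))
np.set_printoptions(precision=4,suppress=True)
for c,n in((s,"side"),(t,"top")):
    P=cloud(c);z=P[:,:,2];h=cv2.cvtColor(c["color"],cv2.COLOR_RGB2HSV)
    sat=h[:,:,1]>90;red=((h[:,:,0]<6)|(h[:,:,0]>172))
    reg=(abs(P[:,:,0]-.58)<.06)&(P[:,:,1]<.2)&(P[:,:,1]>-.04)
    m=reg&sat&~red&(z>.205)&(z<.225)
    A=np.c_[P[m][:,:2],np.ones(m.sum())];print(n,"roof",m.sum(),np.linalg.lstsq(A,P[m][:,2],rcond=None)[0],P[m].mean(0),P[m].min(0),P[m].max(0))
    m=reg&sat&red&(z>.19)
    q=P[m];print("red",m.sum(),q.mean(0),q.min(0),q.max(0))
    m=reg&(z>.165)&(z<.21)&(P[:,:,1]<.075)&(abs(P[:,:,0]-.58)<.02)&((h[:,:,1]<80)|red)
    q=P[m];print("panel",m.sum(),np.polyfit(q[:,1],q[:,2],1),q.min(0),q.max(0))
E
python3 m2.py c10.pkl
```

```text
side roof 326 [-0.0116  0.0193  0.2165] [0.5821 0.1398 0.2125] [0.5249 0.0838 0.2053] [0.6196 0.1999 0.2248]
red 19 [0.5828 0.0278 0.2017] [0.5734 0.0159 0.1904] [0.5932 0.0437 0.2109]
panel 51 [-0.6229  0.2183] [0.5609 0.018  0.1694] [0.5969 0.0737 0.2094]
top roof 385 [0.0009 0.0141 0.2102] [0.5808 0.1388 0.2126] [0.5508 0.092  0.2051] [0.6107 0.1894 0.2214]
red 39 [0.582  0.0421 0.2021] [0.5703 0.0232 0.1909] [0.6142 0.1992 0.2632]
panel 116 [-0.6102  0.219 ] [0.56   0.0232 0.1681] [0.5992 0.0729 0.2083]
```

Run:
```python
from math import *
for th,lz in((0,.15),(10,.14),(20,.13),(26,.125),(33,.118),(40,.112),(47,.106),(54,.100)):
    c,s=cos(radians(th)),sin(radians(th)); U=.1415*c+.025*s;W=-.1415*s+.025*c
    print(th, "y",round(100*(-.110+U),2),"z",round(100*(lz-W),2))
```

```text
0 y 3.15 z 12.5
10 y 3.37 z 14.0
20 y 3.15 z 15.49
26 y 2.81 z 16.46
33 y 2.23 z 17.41
40 y 1.45 z 18.38
47 y 0.48 z 19.24
54 y -0.66 z 19.98
```

jog_arm --steps '[[[-0.8,-1.5,0,2,0.4,0,255],[-1.2,-2.5,0,3,0,0,255],[-1.3,-2.8,0,4,0,0,255],[-1.3,-2.8,0,4,0,0,255],[-1,-2.2,0,4,0,0,255],[-0.7,-1.6,-0.4,3,0,0,255],[0,0,0,0,0,0,255],[0,0,0,0,0,0,255]]]'

```text
t: 14.8
ee_pos: [0.516, 0.0258, 0.1691]
orientation: [0.045, 0.999, -0.001, -0.004]
force: [0.4, 0.4, -2.4]
grip_width: 0.0569
```

```bash
python3 st.py;python3 - <<'E'
from h import *
import pickle
c=cam("side");save(c,"s11.png",(200,100,320,250),5)
t=cam("top");save(t,"t11.png",(180,140,310,250),6)
pickle.dump((c,t),open("c11.pkl","wb"))
E
```

```text
t 14.8 tcp [0.516  0.0258 0.1691] gp [0.5162 0.0275 0.1877] w 0.05694410336095655
q [-0.7485  0.3893  0.7142  1.9448 -0.2032  0.9209  0.0522]
toolx [ 1.     -0.0027 -0.0077] az -0.154424465158991 toolz [-0.0079 -0.0906 -0.9959]
F [ 0.4144  0.4249 -2.4116] M [ 0.2234 -0.0762 -0.0296]
```

View pics/s11.png

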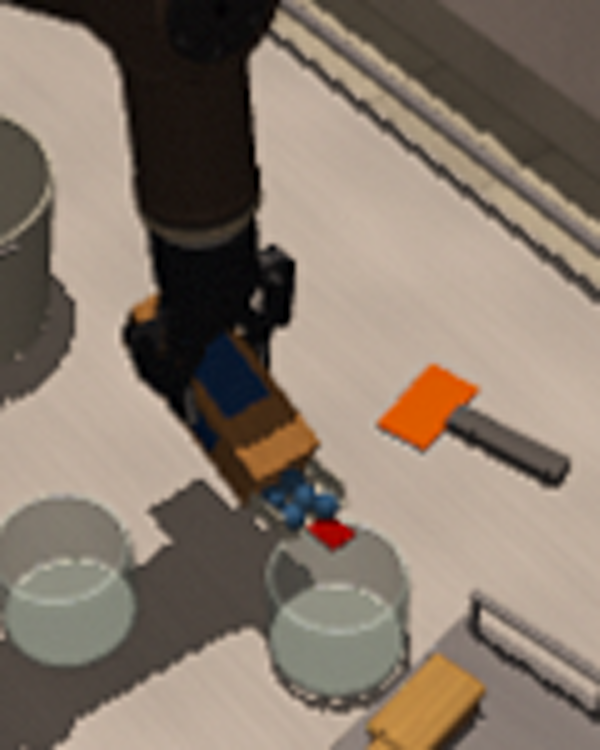

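View pics/t11.png

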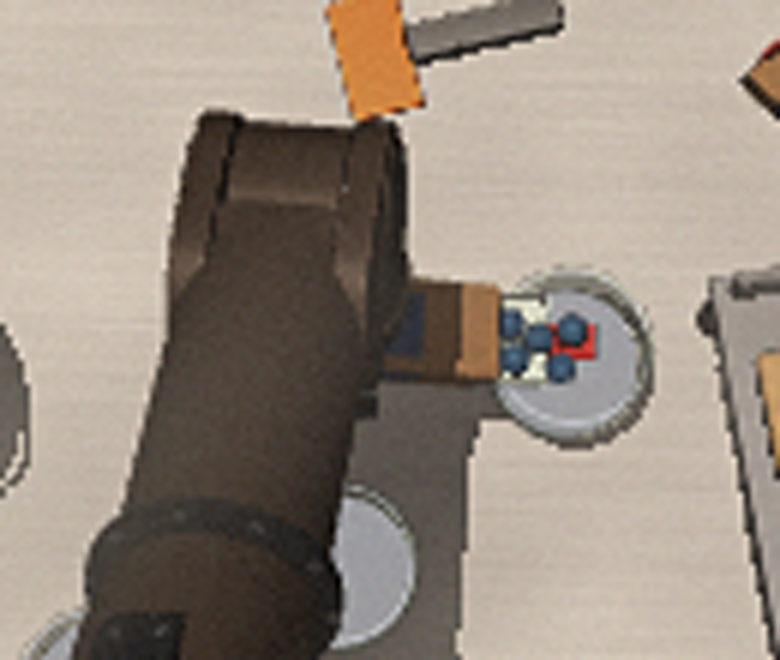

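jog_arm --steps '[[[0.1,0,0.2,5,0,0,255],[0.1,-0.1,0.3,5,0,0,255],[0,-0.2,0.3,5,0,0,255]]]'

```text
t: 15.15
ee_pos: [0.5203, 0.0283, 0.1773]
orientation: [-0.087, 0.996, 0.005, -0.003]
force: [-0.1, -0.7, -3.1]
grip_width: 0.057
```

```bash
python3 st.py;python3 - <<'E'
from h import *
c=cam("side");save(c,"s12.png",(200,100,320,250),5)
t=cam("top");save(t,"t12.png",(180,140,310,250),6)
E
```

```text
t 15.15 tcp [0.5203 0.0283 0.1773] gp [0.5204 0.025  0.1957] w 0.05699902537910174
q [-0.4893  0.3653  0.6008  1.9306 -0.4589  0.9786  0.3649]
toolx [ 0.9999  0.01   -0.0046] az 0.5715332606918667 toolz [-0.0063  0.1732 -0.9849]
F [-0.1139 -0.6532 -3.0902] M [-0.2648 -0.0085  0.0071]
```

View pics/s12.png

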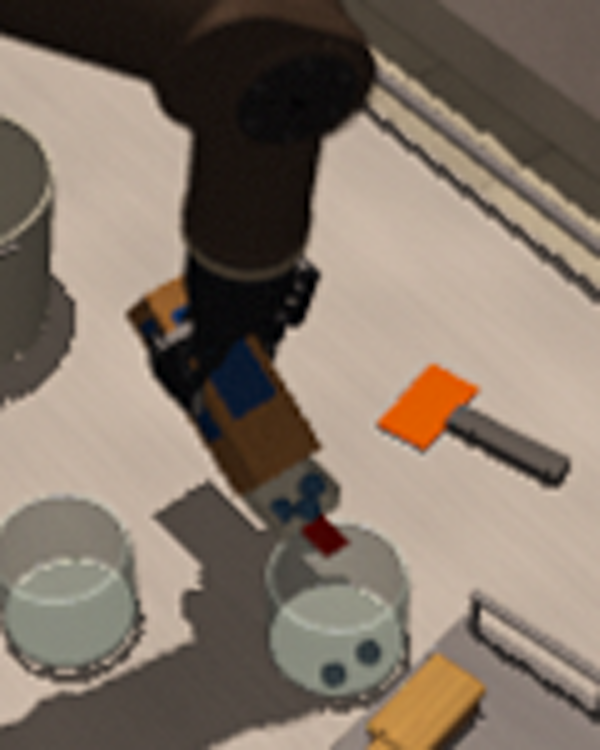

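View pics/t12.png

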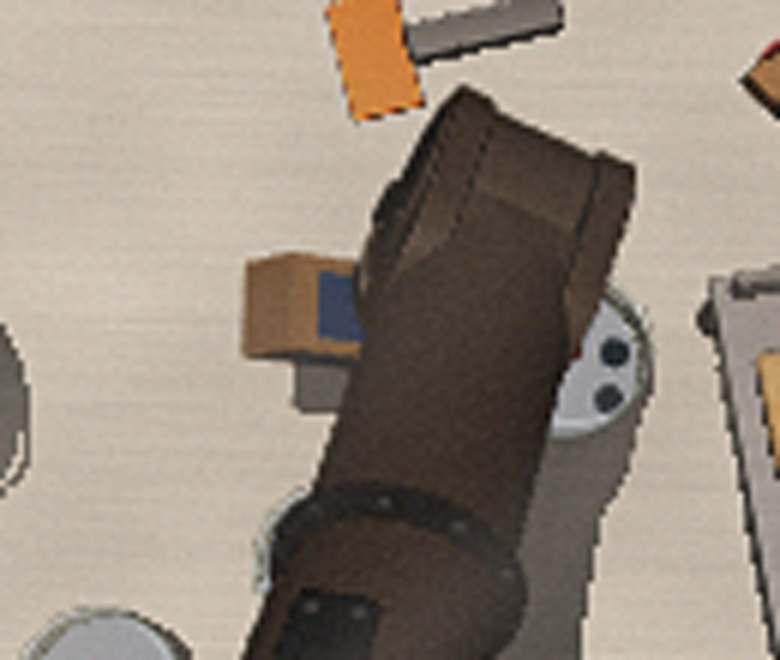

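jog_arm --steps '[[[0,-0.7,0.3,4,0,0,255],[0,-0.7,0.4,4,0,0,255],[0,-0.6,0.4,4,0,-0.4,255],[0,-0.6,0.4,4,0,0,255],[0,-0.6,0.3,4,0,0,255],[0,0,0,0,0,0,255],[0,0,0,0,0,0,255]]]'

```text
t: 15.83
ee_pos: [0.5195, -0.007, 0.1941]
orientation: [-0.256, 0.967, -0.002, -0.004]
force: [0.4, 0.1, -2.4]
grip_width: 0.0572
```

```bash
python3 st.py;python3 - <<'E'
from h import *
c=cam("side");save(c,"s13.png",(200,100,320,250),5)
t=cam("top");save(t,"t13.png",(180,140,310,250),6)
E
```

```text
t 15.8333 tcp [ 0.5195 -0.007   0.1941] gp [ 0.5196 -0.0163  0.2103] w 0.05723880771623114
q [-0.1269  0.4379  0.5176  1.8815 -0.7443  1.2144  0.7589]
toolx [ 1.     -0.0018 -0.008 ] az -0.10131090985364159 toolz [-0.006   0.4948 -0.869 ]
F [ 0.4361  0.0572 -2.4441] M [-0.6518 -0.0335 -0.0227]
```

View pics/s13.png

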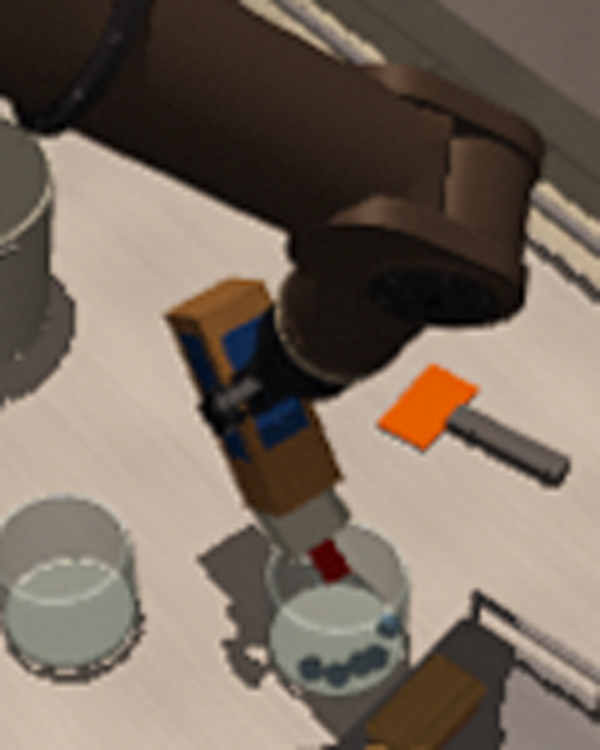

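View pics/t13.png

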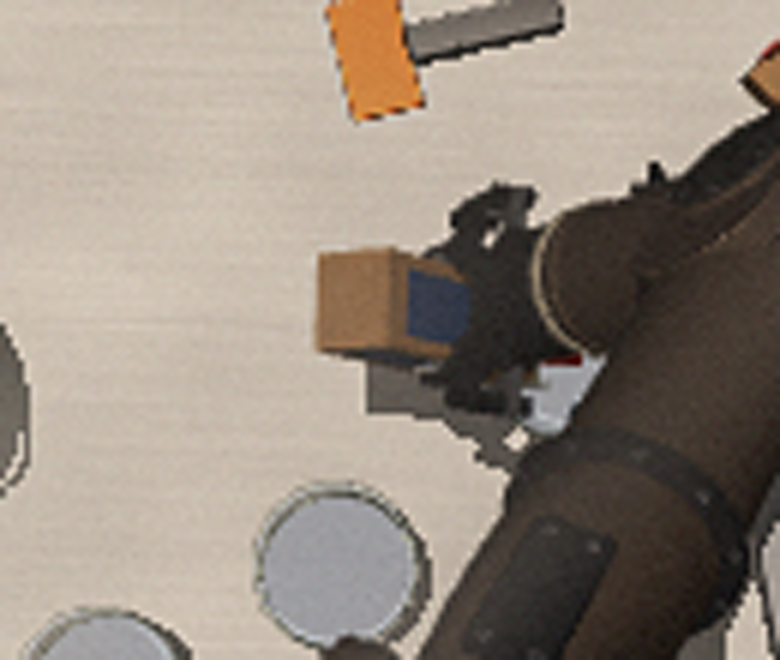

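jog_arm --steps '[[[0,0,0,0,0,0,255],[0,0,0,0,0,0,255],[0,0,0.3,0,0,0,255],[0,0,0.3,0,0,0,255],[0,0,0.3,0,0,0,255]]]'

```text
t: 16.35
ee_pos: [0.5196, -0.0065, 0.205]
orientation: [-0.257, 0.966, -0.001, -0.002]
force: [0.7, 0.4, -1.7]
grip_width: 0.0571
```

Run:
```python
from h import *
c=cam("side");save(c,"s14.png",(225,160,305,250),8)
```

```text
(no output)
```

View pics/s14.png

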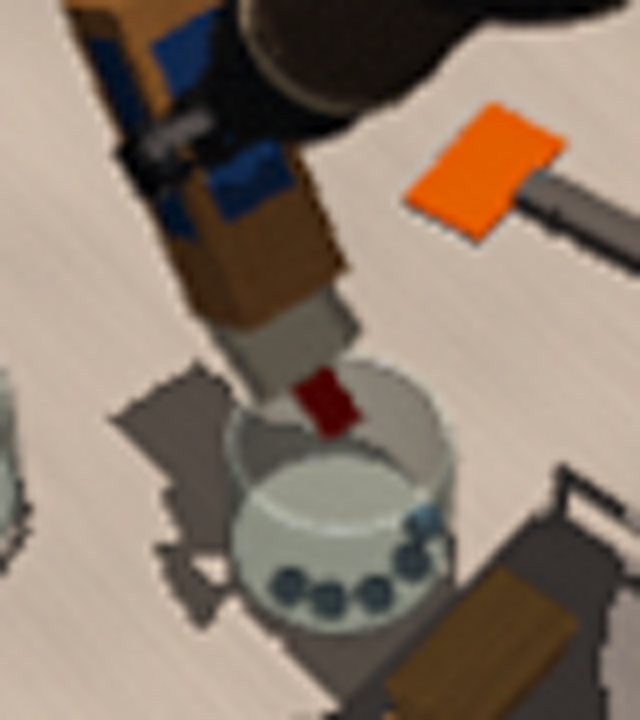

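jog_arm --steps '[[[0.2,0.8,0.3,-3,0,0,255],[0.5,1.6,0,-5.5,0,0,255],[0.7,2,0,-5.5,0,0,255],[0.7,2,0,-5.5,0,0,255],[0.7,2,0,-5.5,0,0,255],[0.7,2,0,-5.5,0,0,255],[0.7,2,-0.5,-5.5,0,0,255],[0.7,2,-1,-5.5,0,0,255]]]'

```text
t: 17.07
ee_pos: [0.57, 0.1389, 0.1948]
orientation: [0.103, 0.995, -0.002, 0.001]
force: [1.4, -0.3, -2.9]
grip_width: 0.0572
```

jog_arm --steps '[[[0.7,1.6,-1,-5.5,0,0,255],[0.5,0.8,-1,-5,0,0,255],[0,0,0,0,0,0,255],[0,0,0,0,0,0,255],[0,0,0,0,0,0,255]]]'

```text
t: 17.48
ee_pos: [0.5805, 0.1607, 0.1726]
orientation: [0.193, 0.981, -0.002, -0.001]
force: [0.0, -1.4, -2.3]
grip_width: 0.057
```

```bash
python3 st.py;python3 - <<'E'
from h import *
import pickle
c=cam("side");save(c,"s15.png",(180,80,320,250),4)
t=cam("top");pickle.dump((c,t),open("c15.pkl","wb"))
E
python3 m2.py c15.pkl
```

```text
t 17.4833 tcp [0.5805 0.1607 0.1726] gp [0.5805 0.1678 0.1899] w 0.05703796987252072
q [-1.0029  0.6398  0.7171  1.6372 -0.0475  1.1422 -0.3441]
toolx [ 1.     -0.0052 -0.0018] az -0.29535460696396687 toolz [-0.0036 -0.3781 -0.9257]
F [ 0.0496 -1.4136 -2.2835] M [ 0.5125 -0.0462 -0.021 ]
side roof 152 [-0.0025  0.0208  0.2057] [0.5819 0.1532 0.2074] [0.5371 0.079  0.205 ] [0.633  0.1997 0.2245]
red 8 [0.5725 0.0384 0.1926] [0.5392 0.0129 0.1903] [0.5886 0.1719 0.1968]
panel 51 [-0.5427  0.2018] [0.5604 0.0129 0.1651] [0.5998 0.0674 0.1968]
top roof 258 [0.0024 0.0363 0.2031] [0.5796 0.1369 0.2095] [0.55   0.0866 0.205 ] [0.6092 0.1821 0.2211]
red 21 [0.5799 0.0264 0.194 ] [0.5704 0.0196 0.1901] [0.5899 0.0423 0.1998]
panel 113 [-0.5636  0.2065] [0.5611 0.0196 0.1652] [0.5998 0.0732 0.1998]
```

View pics/s15.png

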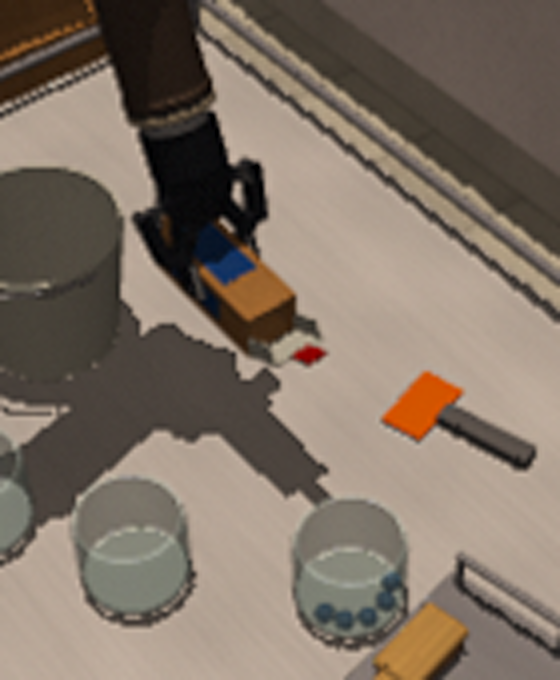

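jog_arm --steps '[[[0,0.1,-2.5,-2,0,0.2,255],[0,0,-3.5,-1,0,0,255],[0,0,-3.5,0,0,0,255],[0,0,-2.5,0,0,0,255],[0,0,-1.5,0,0,0,255],[0,0,-0.8,0,0,0,255],[0,0,-0.4,0,0,0,255],[0,0,0,0,0,0,255]]]'

```text
t: 18.25
ee_pos: [0.5812, 0.1617, 0.0263]
orientation: [0.218, 0.976, -0.001, -0.0]
force: [-0.5, 0.5, -2.5]
grip_width: 0.0572
```

```bash
python3 st.py
```

```text
t 18.25 tcp [0.5812 0.1617 0.0263] gp [0.5812 0.1696 0.0432] w 0.05722772872469351
q [-0.9795  0.8444  0.6501  1.7153 -0.1007  0.91   -0.3933]
toolx [ 1.     -0.0024 -0.0005] az -0.1347541114897492 toolz [-0.0014 -0.4254 -0.905 ]
F [-0.4597  0.5135 -2.49  ] M [ 0.6989 -0.0017 -0.0104]
```

Lean is back at the grasp value, with about 9 mm left to go down.

jog_arm --steps '[[[0,0,-0.4,0,0,0,255],[0,0,-0.3,0,0,0,255],[0,0,-0.15,0,0,0,255],[0,0,-0.1,0,0,0,255],[0,0,0,0,0,0,255]]]'

```text
t: 18.67
ee_pos: [0.5809, 0.1624, 0.0172]
orientation: [0.218, 0.976, -0.001, -0.0]
force: [-3.8, 1.8, 7.5]
grip_width: 0.0572
```

```bash
python3 st.py
```

```text
t 18.6667 tcp [0.5809 0.1624 0.0172] gp [0.5809 0.1704 0.0342] w 0.0572045215662149
q [-0.9774  0.8568  0.6445  1.7179 -0.1056  0.8962 -0.395 ]
toolx [ 1.     -0.0013 -0.0007] az -0.07313239134303248 toolz [-0.0012 -0.4256 -0.9049]
F [-3.7802  1.7729  7.473 ] M [ 0.0973  0.4659 -0.2522]
```

Landed with a contact force of about 7 N. Next: release, back off along the tool axis, and check.

jog_arm --steps '[[[0,0,0,0,0,0,120],[0,0,0,0,0,0,0],[0,0,0,0,0,0,0],[0,0,0,0,0,0,0],[0,0.5,1.2,0,0,0,0],[0,1,2.5,0,0,0,0],[0,0.8,3.5,0,0,0,0],[0,0,3.8,0,0,0,0]]]'

```text
t: 19.33
ee_pos: [0.5797, 0.187, 0.126]
orientation: [0.218, 0.976, 0.001, -0.002]
force: [1.0, 0.7, 0.2]
grip_width: 0.0851
```

jog_arm --steps '[[[0,0,3,5,0,0,0],[0,0,3,5,0,0,0],[0,0,0,0,0,0,0],[0,0,0,0,0,0,0]]]'

```text
t: 19.67
ee_pos: [0.5822, 0.1832, 0.189]
orientation: [0.131, 0.991, -0.003, 0.001]
force: [-0.4, -0.1, -0.0]
grip_width: 0.0856
```

```bash
python3 st.py;python3 - <<'E'
from h import *
import pickle
c=cam("side");save(c,"s16.png",(150,80,360,260),3.8)
t=cam("top");save(t,"t16.png",(100,90,420,290),2.4)
pickle.dump((c,t),open("c16.pkl","wb"))
E
python3 meas.py c16.pkl
```

```text
t 19.6667 tcp [0.5822 0.1832 0.189 ] gp [0.5821 0.1881 0.2071] w 0.08563719657297261
q [-0.9618  0.5792  0.6796  1.628  -0.1152  1.1379 -0.3029]
toolx [ 1.     -0.0048  0.0029] az -0.27385516619937333 toolz [ 0.0016 -0.2594 -0.9658]
F [-0.4108 -0.0832 -0.0383] M [ 0.2829 -0.033  -0.0463]
side roof 392 [581.  168.8] [ 61.4 164.2] 0.5 [[550.0, 251.0], [551.0, 86.0], [612.0, 87.0], [611.0, 251.0]] 0.05078087252570147
side red 24 [591.1  40.9] [57.5 24.2] 51.3 [[564.0, 26.0], [583.0, 11.0], [619.0, 56.0], [600.0, 71.0]] 0.03900946839896935
[ 0.569   0.0189 -0.0035] [0.6161 0.061  0.044 ] slope dz/dy [-0.9483  0.0653]
panel fit 61 [-0.4889  0.0486] 0.012102564367264559 0.044018575379069794
side jar 241 [ 520.3 -108. ] [109.4 103.4] 51.3 [[446.0, -118.0], [526.0, -183.0], [595.0, -98.0], [514.0, -33.0]] 0.08313956932907751
top roof 359 [579.1 160.1] [ 58.9 136.6] 1.3 [[548.0, 228.0], [551.0, 91.0], [610.0, 93.0], [607.0, 229.0]] 0.0529290082984441
top red 39 [579.2  36.2] [21.5 24.5] 1.3 [[568.0, 48.0], [569.0, 24.0], [590.0, 24.0], [590.0, 49.0]] 0.04006687991618491
[0.5682 0.0238 0.0277] [0.5897 0.0486 0.0554] slope dz/dy [-0.672   0.0646]
panel fit 107 [-0.5282  0.0555] 0.0032095657660363677 0.055367201529702155
top jar 138 [ 518.3 -102.4] [107.7 106. ] 63.1 [[447.0, -126.0], [541.0, -174.0], [590.0, -78.0], [495.0, -30.0]] 0.0870256449025271
```

View pics/s16.png

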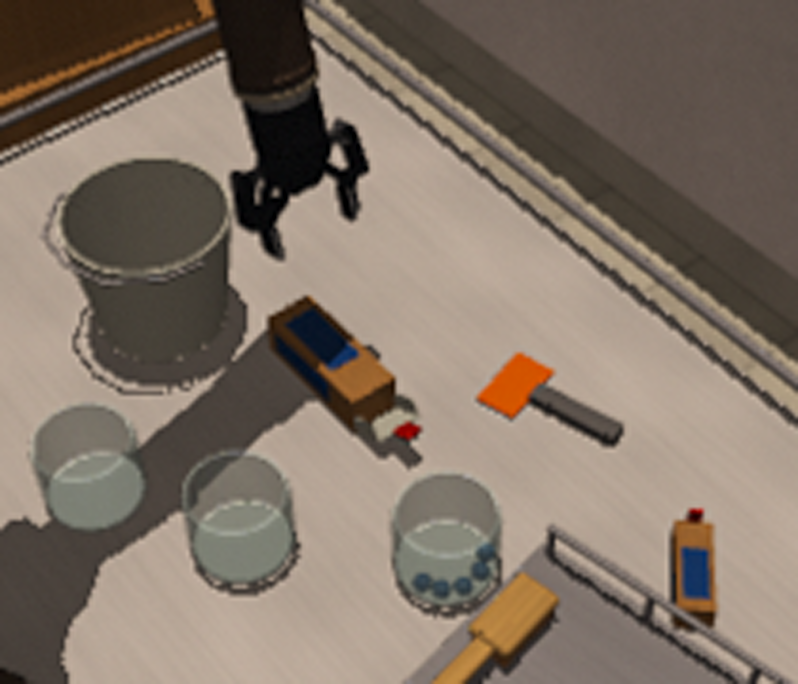

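View pics/t16.png

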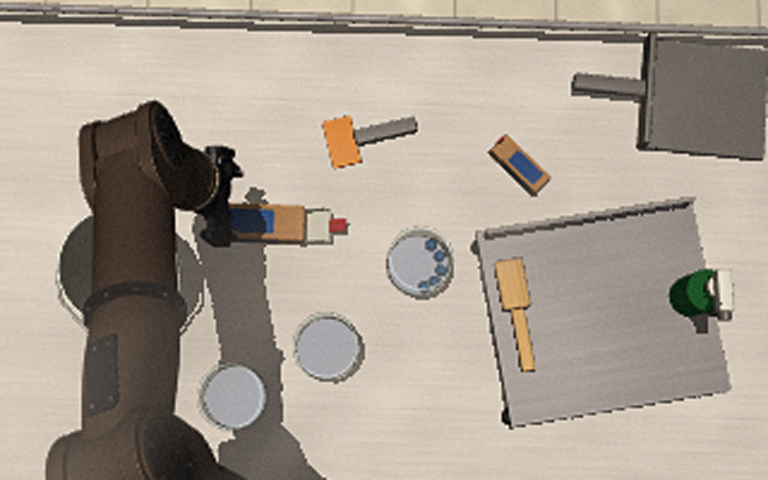

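```bash
python3 -c "
from rig import robot
print(robot.close_job())"
```

```text
the job is handed in; nothing more can be done
None
```

I finished the whole task in about 20 s of robot time and handed it in. I moved the carton from the tier to the lower tier and released it. I then folded the spout out by pinching the red tongue until it met the end stop, poured the balls into the jar, and laid the carton back flat with the spout out.

**Last camera check:**
- **Balls:** all five are in the jar that was farthest from the robot.
- **Jar:** it is within about 1 mm of where it started by the top camera. The side camera put its centre about 5 mm off in y in every picture.
- **Carton:** it lies flat with the blue panel up, at about (0.58, 0.17).
- **Bystanders:** the spray bottle, brush, bucket and scraper look unmoved in the pictures; I did not re-measure them.
- **Robot:** the arm is clear of everything and the gripper is open.

**Spout angle is uncertain:** after the pour the panel read 26–28° above level where 30° is fully out; the coarser tongue-only fits read steeper, one as high as 43°. Earlier readings ranged from 19° to 32°. At this resolution I can't confirm the angle to better than a few degrees. The force rise when I folded it out showed it had reached the end stop.

**Balls moved early:** they ran onto the chute at about 20° of tilt, before I expected them to. The spout was already over the jar mouth, so none were lost.

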